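Hang rinsed brackets level to dry

TASK

Get the bench drying station going: first lift the mixing cups off its plinth, by rim or handle, and stand them upright on the black draining mat. Then take the L-shaped brackets from the slotted rack and hang them on the station's pegs, one to a peg, each by the one of its four holes that lets it hang level. Once all hang freely, press the start button fully down and let it go; leave the other things on the bench where they stand.

Things in the scene. Friction and masses are not known exactly. Their poses are not given: they have to be found in the camera images.
- station: Grey drying station, fixed; origin on the table under the plinth, x towards the rail, z up. Low plinth 10 mm high (x -70 to 90, y -165 to 165 mm) with the cups on it; behind it a dark steel rail (front face x = 170, 185 to 215 mm up) on posts 220 mm high at y = +-210. Three level round steel pegs, 8 mm diameter, stick 70 mm out of the rail towards -x, 200 mm up.
- peg1 (a point): Middle of a peg's length, on its axis, 200 mm above the table (peg 1 of 3, at y = -165 mm of the station). Axes as the station's: x along the peg towards the rail; free tip 35 mm towards -x, rail 35 mm towards +x.
- peg2 (a point): Middle of a peg's length, on its axis, 200 mm above the table (peg 2 of 3, at y = 0 mm of the station). Axes as the station's: x along the peg towards the rail; free tip 35 mm towards -x, rail 35 mm towards +x.
- peg3 (a point): Middle of a peg's length, on its axis, 200 mm above the table (peg 3 of 3, at y = 165 mm of the station). Axes as the station's: x along the peg towards the rail; free tip 35 mm towards -x, rail 35 mm towards +x.
- start_top (a point): Top of the round white start button (28 mm diameter, in a black collar of 44 mm diameter) on the tongue at the front middle of the station, 32 mm above the table. It is pressed straight down 6 mm, which takes 5 N, and springs back.
- start (a joint): Travel of the start button: 0 is up, 0.006 m is fully down.
- rack: Fixed plywood rack, 165 (x) by 160 (y) by 114 mm high, origin under its centre. Three upright slots 9 mm wide along y at x = -55, 0, 55 mm. A bracket stands upright in a slot with the rack's yaw: leg towards +y on the slot floor (12 mm up), free arm end on a step at -y, top edge 150 mm above the table, arm's upper half clear.
- mat: Fixed black draining mat, 190 by 190 mm, 3 mm thick, flat on the table. Origin at the centre of its underside.
- bracket1: Flat L of even 6 mm aluminium sheet (thin along x), 140 g, may be absent. Arm y -70 to 70, z 90 to 138 mm; leg below it, z 0 to 90: narrow leg 26 mm wide, flush with the arm's +y end (leg from y = 44 to 70). Four square through holes, 14 x 14 mm, at z = 114, y = -32.2, -8.2, 15.8, 39.8 mm. Origin at the height of the leg's foot, below the arm's middle; z up.
- bracket2: Flat L of even 6 mm aluminium sheet (thin along x), 140 g, may be absent. Arm y -70 to 70, z 90 to 138 mm; leg below it, z 0 to 90: wide leg 44 mm wide, flush with the arm's +y end (leg from y = 26 to 70). Four square through holes, 14 x 14 mm, at z = 114, y = -51.6, -27.6, -3.6, 20.4 mm. Origin at the height of the leg's foot, below the arm's middle; z up.
- bracket3: Flat L of even 6 mm aluminium sheet (thin along x), 140 g, may be absent. Arm y -70 to 70, z 90 to 138 mm; leg below it, z 0 to 90: leg 34 mm wide set in from the end (leg from y = 13 to 47). Four square through holes, 14 x 14 mm, at z = 114, y = -15.6, 8.4, 32.4, 56.4 mm. Origin at the height of the leg's foot, below the arm's middle; z up.
- cup1: White ceramic mixing cup, about 150 g, may be absent: straight round wall of 68 mm outer diameter, 4 mm thick, 75 mm high, open at the top; ear handle on the +y side, reaching 70 mm from the axis, between 11 and 64 mm up, 8 mm thick. Origin at the centre of its underside, z up.
- cup2: White ceramic mixing cup, about 150 g, may be absent: straight round wall of 68 mm outer diameter, 4 mm thick, 75 mm high, open at the top; ear handle on the +y side, reaching 70 mm from the axis, between 11 and 64 mm up, 8 mm thick. Origin at the centre of its underside, z up.
- cup3: White ceramic mixing cup, about 150 g, may be absent: straight round wall of 68 mm outer diameter, 4 mm thick, 75 mm high, open at the top; ear handle on the +y side, reaching 70 mm from the axis, between 11 and 64 mm up, 8 mm thick. Origin at the centre of its underside, z up.
- model: White plaster dental model, 60 by 65 mm, 35 mm high, loose bystander. Origin at the centre of its underside.
- handpiece: Black and steel handpiece lying on the table, 155 mm long, loose bystander. Origin under its middle.
- jar: White jar, 70 mm diameter, 85 mm high, loose bystander. Origin at the centre of its underside.
- bottle: Amber bottle, 60 mm diameter, 150 mm high, loose bystander. Origin at the centre of its underside.
Things that resemble listed ones, but are neither listed nor needed, are in the scene too. What is shaped like the cup2 but green or purple is not meant.

How it is judged:
By the outcome, as a careful person would: the job done as asked, in the order asked, and still so for the second after the job is handed in, with the robot touching nothing.
Of bracket1, bracket2, bracket3, cup1, cup2, cup3 only 5 to 6 are there at a start; the rules pass over those that are not, and their reading is None.
At some moment in a run one of cup1, cup2, cup3 may be knocked a few centimetres aside while the robot is not near it.
It also fails if it takes over 210 s, if anything falls off the work surface, if the arm or the gripper's body presses on something with over 40 N, if the wrist force passes 120 N, or if a joint passes its speed limit or range.

ROBOT

A 6-joint arm with a two-finger parallel gripper is mounted at the origin on the work surface. World frame = base frame: x ahead of the robot, y to its left, z up, the work surface at z = 0. Lengths are in m, angles in rad, forces in N, time in s.
With the tool pointing down it reaches from about 0.375 to 0.9 m from the base axis. Payload 3.1 kg.
Tool frame: the origin (TCP) lies at the very end of the fingers, on their centre line; the grasp point (between the pads) lies 19 mm behind it (grip_depth is the distance from the TCP to the grasp point, in m); z points along the fingers, y is the line along which they close (so a half turn about z gives the same grasp; the last joint's range is limited). The gripper opens to 85 mm and grips with 20 to 120 N. Pads are 22 mm wide; open, the fingers measure 114 mm over their backs; the gripper's body (76 mm by 85 mm) begins 54 mm behind the grasp point. The pads swing forward as they close: fully open they stand 13 mm farther back than shut.
Start: joints at [1.147, 0.527, 1.433, -0, 1.181, -0.178], TCP at [0.151, 0.606, 0.231] pointing down, gripper open.
Joint ranges: [-3.08, 3.08], [-0.75, 2.2], [0.22, 2.44], [-1.43, 4.57], [0, 2.65], [-2.85, 2.85]. Speed limits (rad/s): [2.79, 2.79, 3.14, 3.14, 3.14, 3.14].

INTERFACE

Orientations are given as a unit quaternion [x, y, z, w].
In Python, from station import * gives the robot as it stands.
- The arm moves only by the tool apply_moves, never from a script. Its argument "plan" is a list of rows, each a list of 7 numbers: the shift along the tool's x, y, z in m, then the turn, a rotation vector about the tool's x, y, z in rad, then the gripper command: -1 is fully open, 1 is shut, values between are in proportion. In form: [[dx, dy, dz, wx, wy, wz, jaw], ...]. A call has 1 to 8 rows; each row shifts and turns the commanded pose from where the row before left it, along the tool's axes as they then stand; what a row does not reach is not made up. A row lasts 1/8 s, in which the tool goes at most 62.5 mm and 10.7 degrees, less where a joint would pass 70% of its speed; a pose out of reach is approached as far as the arm can. A call is refused whole if a number of a shift passes 0.0625 or a number of a turn 0.188, either way. A call with a gripper value outside its range is refused whole. The fingers move at their own pace and stop on an object; "force" is the grip in N (left out, the last holds). Time passes only in rows, so rows that do not move let the fingers close. It gives the time, the measured TCP pose, the force, the opening and the grip force at its end, in the units of the state.
- sense(): the state, without advancing time (a new reading comes with each control period).
- snapshot(name): name is "scene" or "top"; returns the picture (480x640x3 uint8, red, green, blue); there is no depth.
- calibration(name): a dict with "camera_matrix" (3x3 intrinsics, pixels), "R" (3x3) and "t" (3): a world point X has camera coordinates R X + t. Camera axes: x right, y down, z forward; pixel columns grow to the right and rows downward; lengths in m; the calibration is good to about 2 mm. A picture is of the moment at which its call begins. calibration takes no time and is no camera call.
- sign_off(): hands the job in; it is judged then, once.
The state is a dict: "t": time; "q": joint angles; "qd": joint speeds; "tau": joint torques, N m; "tcp_pos": TCP position; "tool_rot": TCP orientation; "force": force on the tool from outside, world axes, zero at the start; "ft_torque": the same for the moment, N m; "finger_gap": opening from 0.0 (shut) to 1.0 (fully open); "gripper_force": force on a finger pad.
Only numpy, scipy, OpenCV 4.12 (cv2) and the standard library are available. Lean on these libraries where they do the work, as an engineer would, in place of code of your own. Each camera call takes 0.05 s, during which the arm holds its last target. There are 200 camera calls.

## Working session

There is one attempt and no reset: what is moved stays moved. The work goes in short steps, Python scripts to look and compute and a tool call to move; the robot and the scene stay as the last step left them, time stands still between calls to the robot, and variables do not carry over. Pictures are saved under pics/ and viewed, at most 14 in all, crops included, and the job is handed in when it is done.

Besides the shell and the picture viewer there is one more tool, called after "Emit:" as name(argument=value, ...), one argument or row to a line, values as JSON. apply_moves: Moves the arm, as the interface text tells. Its arguments: {"type":"object","properties":{"plan":{"type":"array"},"force":{"type":"number"}},"required":["plan"]}

```bash
ls; mkdir -p pics; python3 - <<'E'
from station import *
import cv2
for n in("scene","top"):
    cv2.imwrite(f"pics/{n}0.png",snapshot(n)[:,:,::-1]); c=calibration(n); print(c)
print(sense())
E
```

```text
pics
{'camera_matrix': array([[444.24646764,   0.        , 317.66582024],
       [  0.        , 444.24646764, 246.14153665],
       [  0.        ,   0.        ,   1.        ]]), 'R': array([[ 0.03224034,  0.99940365,  0.01236524],
       [ 0.77242608, -0.01706307, -0.63487542],
       [-0.63428582,  0.03001983, -0.77251557]]), 't': array([-0.02620131, -0.25870777,  1.51259772])}
{'camera_matrix': array([[521.20724871,   0.        , 318.44462262],
       [  0.        , 521.20724871, 242.97426841],
       [  0.        ,   0.        ,   1.        ]]), 'R': array([[ 0.02798886, -0.99960002, -0.00405284],
       [-0.97607007, -0.0264549 , -0.21584103],
       [ 0.21564748,  0.009997  , -0.97642011]]), 't': array([-9.82357972e-04,  4.64091085e-01,  1.31840063e+00])}
{'t': 0.1, 'q': array([ 1.14751518e+00,  5.28370556e-01,  1.43376836e+00,  3.12122229e-05,
        1.18141137e+00, -1.78460107e-01]), 'qd': array([ 2.56276732e-03, -3.45992612e-03, -5.11513308e-03,  1.07466520e-03,
        6.57768366e-05,  4.98860102e-04]), 'tau': array([-4.88558871e-04, -4.43304241e+01, -1.78586161e+01, -2.53620728e-04,
        3.83047824e-03,  1.41144142e-05]), 'tcp_pos': array([0.15116037, 0.60578424, 0.23043495]), 'tool_rot': array([ 1.22110880e-01,  9.92515982e-01, -9.30572173e-04, -3.03858526e-04]), 'force': array([-0.46697965, -0.46998913,  0.15174146]), 'ft_torque': array([ 0.00328876, -0.01040083,  0.0118595 ]), 'gripper_force': 0.0, 'finger_gap': 1.0063085476338713}
```

View pics/scene0.png

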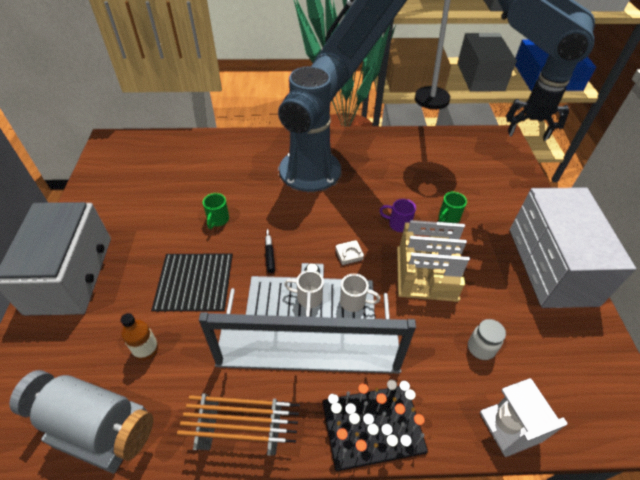

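View pics/top0.png

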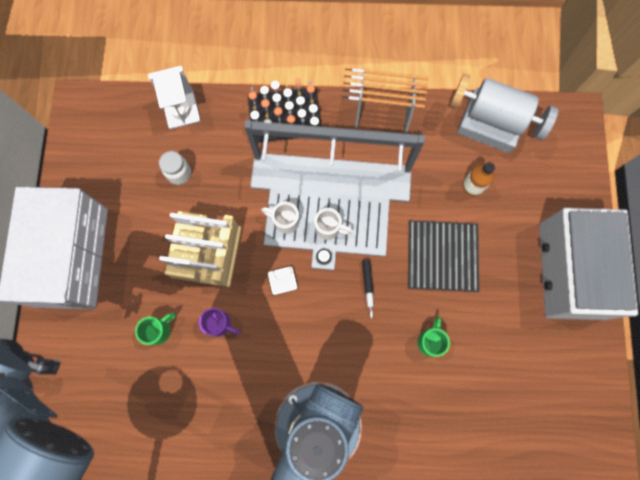

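The scene has two white cups on the plinth (top view about 286,214 and 328,221), three brackets in the rack (about 200,243), the mat at 444,256 and the button at 324,257. I'll enlarge the key regions next.

```bash
python3 - <<'E'
import cv2
t=cv2.imread("pics/top0.png"); s=cv2.imread("pics/scene0.png")
def crop(im,x,y,w,h,k,n): cv2.imwrite(n,cv2.resize(im[y:y+h,x:x+w],None,fx=k,fy=k,interpolation=cv2.INTER_CUBIC))
crop(t,235,115,200,150,4,"pics/t_st.png")
crop(t,150,200,120,90,6,"pics/t_rk.png")
crop(s,385,210,110,90,6.6,"pics/s_rk.png")
E
```

```text
(no output)
```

View pics/t_st.png

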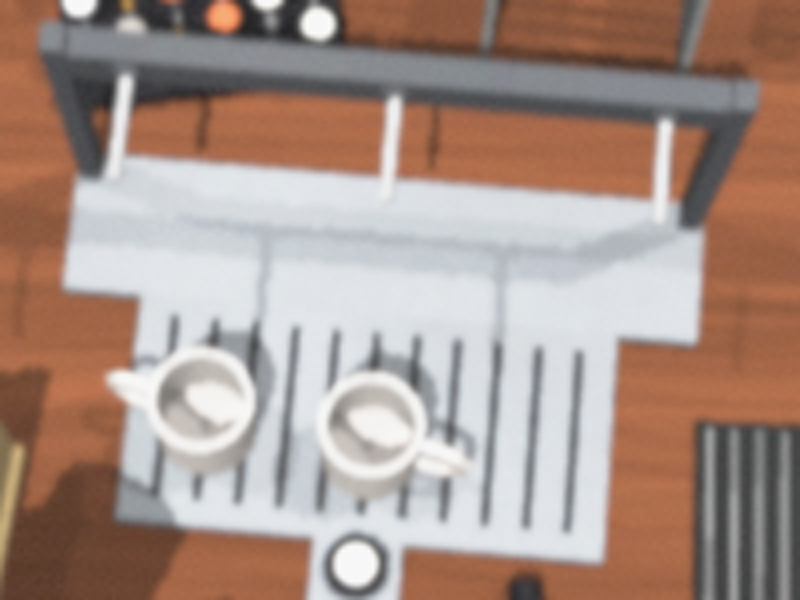

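View pics/t_rk.png

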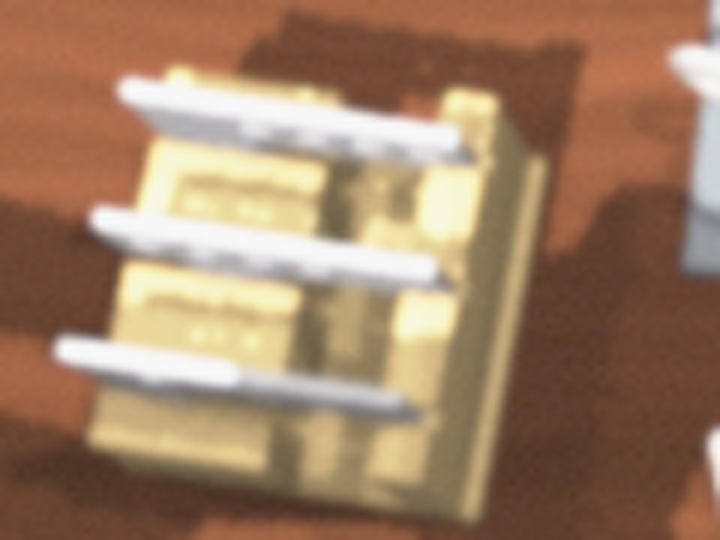

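View pics/s_rk.png

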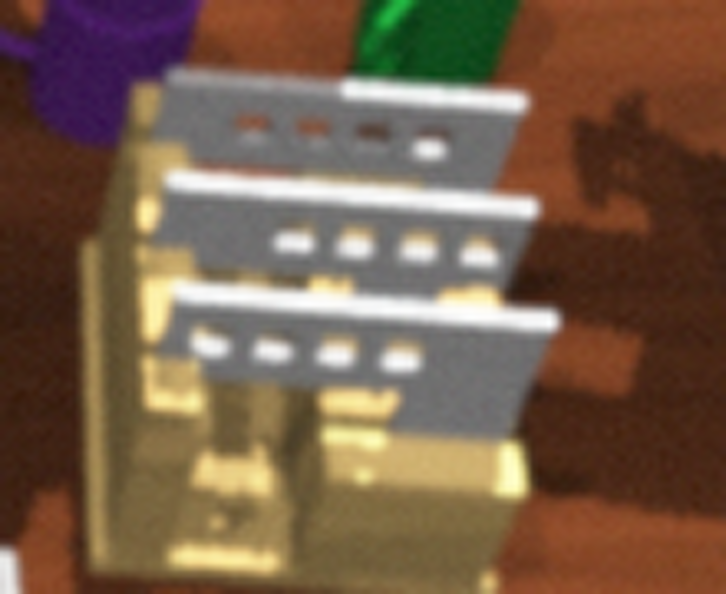

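The top crop shows the cup rims at crop positions (203,401) and (372,427), with the pegs and button clear. In the rack crops, +y is to the right in the scene view. By hole pattern, the front (+x) slot holds bracket2, the middle bracket3 and the back bracket1. The centre-of-mass holes are b1 +15.8, b2 +20.4 and b3 +8.4.

```bash
cat > h.py <<'E'
from station import *
import numpy as np, cv2, json
from scipy.optimize import least_squares
from scipy.spatial.transform import Rotation as Ro
C={n:calibration(n) for n in("top","scene")}
def proj(n,P):
    c=C[n]; p=np.atleast_2d(P)@np.array(c["R"]).T+c["t"]; p=p@c["camera_matrix"].T; return p[:,:2]/p[:,2:]
def ray(n,uv,z):
    c=C[n]; d=np.array(c["R"]).T@np.linalg.solve(c["camera_matrix"],[*uv,1]); o=-np.array(c["R"]).T@c["t"]
    return o+d*(z-o[2])/d[2]
def place(p,L):  # p=x,y,yaw ; L local pts
    L=np.atleast_2d(L); c,s=np.cos(p[2]),np.sin(p[2]); return L@np.array([[c,s,0],[-s,c,0],[0,0,1]])+[p[0],p[1],0]
def fit(obs,p0): # obs: list (cam, uv, local)
    f=lambda p: np.concatenate([(proj(n,place(p,L))[0]-uv) for n,uv,L in obs])
    r=least_squares(f,p0,loss="soft_l1"); return r.x,r.fun
def un(u,v,k,x,y): return np.array([(u+.5)/k-.5+x,(v+.5)/k-.5+y])
def snap(n,name,box=None,k=1):
    im=snapshot(n)[:,:,::-1]
    cv2.imwrite(f"pics/{name}_full.png",im)
    if box: x,y,w,h=box; im=cv2.resize(im[y:y+h,x:x+w],None,fx=k,fy=k,interpolation=cv2.INTER_CUBIC)
    cv2.imwrite(f"pics/{name}.png",im)
E
python3 - <<'E'
from h import *
T=lambda u,v:un(u,v,4,235,115); K=lambda u,v:un(u,v,6,150,200); S=lambda u,v:un(u,v,6.6,385,210)
o=[]
for y,(tu,tv),(ru,rv) in((-.165,(660,215),(664,120)),(0,(387,194),(395,97)),(.165,(113,173),(126,75))):
    o+=[("top",T(tu,tv),[.1,y,.2]),("top",T(ru,rv),[.17,y,.2])]
o+=[("top",T(115,520),[-.07,.165,.01]),("top",T(603,562),[-.07,-.165,.01])]
p,r=fit(o,[.6,0,0]); print("station",p.round(4),r.round(1).tolist())
st=p
for a in(-.165,0,.165): print("peg",place(p,[.135,a,.2]).round(4))
b=ray("top",T(356,565),.032); print("button",b)
o=[]
for x,tl,tr,sl,sr in((.055,(122,90),(465,140),(172,292),(558,318)),(0,(92,220),(445,272),(168,182),(538,206)),(-.055,(58,350),(415,407),(170,75),(528,100))):
    o+=[("top",K(*tl),[x,.07,.15]),("top",K(*tr),[x,-.07,.15]),("scene",S(*sl),[x,-.07,.15]),("scene",S(*sr),[x,.07,.15])]
p,r=fit(o,[.5,.3,-.1]); print("rack",p.round(4),r.round(1).tolist())
json.dump(dict(st=list(st),rk=list(p)),open("p.json","w"))
for u in((203,401),(372,427)): print("cup",ray("top",T(*u),.085))
for u in((112,385),(462,465)): print("handle",ray("top",T(*u),.06))
print("mat",[ray("top",u,.003).round(3) for u in((409,221),(478,222),(479,290),(408,290))])
E
```

```text
station [ 0.5249 -0.0084 -0.061 ] [-0.3, 2.1, 0.3, -1.2, -0.4, 1.7, -0.0, -1.0, 0.1, 1.4, 0.1, -0.9, 0.2, -0.3, 0.0, -0.2]
peg [[ 0.6496 -0.1813  0.2   ]]
peg [[ 0.6597 -0.0166  0.2   ]]
peg [[0.6697 0.148  0.2   ]]
button [ 0.4334561  -0.00270325  0.032     ]
rack [ 0.4405  0.3156 -0.1266] [0.2, -0.1, -1.2, 0.0, 0.5, -0.6, -0.5, 0.1, 0.4, -0.2, -2.2, -0.3, 0.2, -0.7, -0.1, 0.0, 1.1, -0.0, -1.6, -0.8, -0.9, -0.3, -1.1, 0.0]
cup [0.52857092 0.09918609 0.085     ]
cup [ 0.51411541 -0.01065255  0.085     ]
handle [0.54482147 0.16176622 0.06      ]
handle [ 0.49660151 -0.07039584  0.06      ]
mat [array([ 0.543, -0.234,  0.003]), array([ 0.545, -0.423,  0.003]), array([ 0.358, -0.419,  0.003]), array([ 0.353, -0.23 ,  0.003])]
```

```bash
cat >> h.py <<'E'
def pose():
    s=sense(); R=Ro.from_quat(s["tool_rot"]).as_matrix(); return np.array(s["tcp_pos"]),R
def go(*tg,start=None):
    """tg: (x,y,z,phi,jaw,nrows); tool straight down, tool y at angle phi"""
    p,R=start or pose()
    for x,y,z,ph,j,n in tg:
        Rt=np.array([[-np.sin(-ph)*0+0,0,0]]*3); yv=np.array([np.cos(ph),np.sin(ph),0]); zv=np.array([0,0,-1.]); Rt=np.c_[np.cross(yv,zv),yv,zv]
        w=Ro.from_matrix(R.T@Rt).as_rotvec()/n; d=(np.array([x,y,z])-p)/n; rows=[]
        for i in range(n):
            rows.append([round(float(v),4) for v in (*(R.T@d),*w)]+[j]); R=R@Ro.from_rotvec(w).as_matrix()
        print(str(rows).replace("-0.0,","0,").replace("0.0,","0,")); p=np.array([x,y,z]); R=Rt
E
python3 -c "
from h import *
go((.482,-.0107,.23,0,.2,14),(.482,-.0107,.105,0,.2,4),(.482,-.0107,.060,0,.2,3))"
```

```text
[[-0.0336, -0.037, 0.0001, -0.0001, 0.0001, 0.0947, 0.2], [-0.0369, -0.0336, 0.0001, -0.0001, 0.0001, 0.0947, 0.2], [-0.04, -0.03, 0.0001, -0.0001, 0.0001, 0.0947, 0.2], [-0.0426, -0.0261, 0.0001, -0.0001, 0.0001, 0.0947, 0.2], [-0.0449, -0.0219, 0.0001, -0.0001, 0.0001, 0.0947, 0.2], [-0.0468, -0.0176, 0.0001, -0.0001, 0.0001, 0.0947, 0.2], [-0.0482, -0.0131, 0.0001, -0.0001, 0.0001, 0.0947, 0.2], [-0.0493, -0.0085, 0, -0.0001, 0.0001, 0.0947, 0.2], [-0.0498, -0.0038, 0, -0.0001, 0.0001, 0.0947, 0.2], [-0.05, 0.0009, 0, -0.0001, 0.0001, 0.0947, 0.2], [-0.0497, 0.0057, 0, -0.0001, 0.0001, 0.0947, 0.2], [-0.0489, 0.0103, 0, -0.0001, 0.0001, 0.0947, 0.2], [-0.0477, 0.0149, 0, -0.0001, 0.0001, 0.0947, 0.2], [-0.0461, 0.0194, 0, -0.0001, 0.0001, 0.0947, 0.2]]
[[0, 0, 0.0312, 0, 0, 0, 0.2], [0, 0, 0.0312, 0, 0, 0, 0.2], [0, 0, 0.0312, 0, 0, 0, 0.2], [0, 0, 0.0312, 0, 0, 0, 0.2]]
[[0, 0, 0.015, 0, 0, 0, 0.2], [0, 0, 0.015, 0, 0, 0, 0.2], [0, 0, 0.015, 0, 0, 0, 0.2]]
```

Emit:
apply_moves(
  plan=[
    [-0.034,-0.037,0,0,0,0.095,0.2],
    [-0.037,-0.034,0,0,0,0.095,0.2],
    [-0.04,-0.03,0,0,0,0.095,0.2],
    [-0.043,-0.026,0,0,0,0.095,0.2],
    [-0.045,-0.022,0,0,0,0.095,0.2],
    [-0.047,-0.018,0,0,0,0.095,0.2],
    [-0.048,-0.013,0,0,0,0.095,0.2],
    [-0.049,-0.008,0,0,0,0.095,0.2],
  ],
  force=50,
)

```text
t: 1.1
tcp_pos: [0.3414, 0.252, 0.2312]
tool_rot: [0.483, 0.876, -0.0, -0.0]
force: [0.4, 0.1, -0.0]
finger_gap: 0.398
gripper_force: 0.0
```

Emit:
apply_moves(
  plan=[
    [-0.05,-0.004,0,0,0,0.095,0.2],
    [-0.05,0.001,0,0,0,0.095,0.2],
    [-0.05,0.006,0,0,0,0.095,0.2],
    [-0.049,0.01,0,0,0,0.095,0.2],
    [-0.048,0.015,0,0,0,0.095,0.2],
    [-0.046,0.02,0,0,0,0.094,0.2],
    [0,0,0,0,0,0,0.2],
    [0,0,0,0,0,0,0.2],
  ],
)

```text
t: 2.1
tcp_pos: [0.4819, -0.0116, 0.2308]
tool_rot: [0.708, 0.706, -0.0, -0.001]
force: [0.3, -0.1, 0.7]
finger_gap: 0.402
gripper_force: 0.0
```

```bash
python3 -c "
from h import *
s=sense(); print(s['t'],s['finger_gap'])
snap('top','a1',(235,115,200,150),4)
go((.482,-.0107,.105,0,.2,4),(.482,-.0107,.060,0,.2,3))"
```

```text
2.1 0.40225628611526043
[[0.0001, 0.0001, 0.0315, -0.0005, -0.0002, -0.0006, 0.2], [0.0001, 0.0001, 0.0315, -0.0005, -0.0002, -0.0006, 0.2], [0.0001, 0.0001, 0.0315, -0.0005, -0.0002, -0.0006, 0.2], [0.0001, 0.0001, 0.0315, -0.0005, -0.0002, -0.0006, 0.2]]
[[0, 0, 0.015, 0, 0, 0, 0.2], [0, 0, 0.015, 0, 0, 0, 0.2], [0, 0, 0.015, 0, 0, 0, 0.2]]
```

View pics/a1.png

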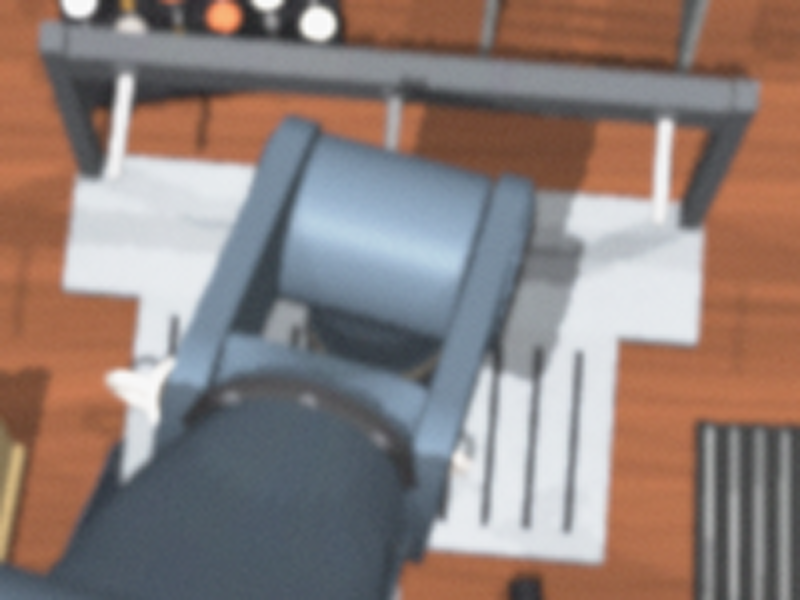

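The arm covers the cups, but both handle tips (112,385 and 462,462) are where they were, so nothing has moved. I'll descend and grip.

Emit:
apply_moves(
  plan=[
    [0.0005,0,0.0315,0,0,0,0.2],
    [0,0,0.0315,0,0,0,0.2],
    [0,0,0.0315,0,0,0,0.2],
    [0,0,0.0315,0,0,0,0.2],
    [0,0,0.022,0,0,0,0.2],
    [0,0,0.022,0,0,0,0.2],
    [0,0,0,0,0,0,0.2],
    [0,0,0,0,0,0,1],
  ],
  force=50,
)

```text
t: 3.15
tcp_pos: [0.4828, -0.0107, 0.062]
tool_rot: [0.708, 0.707, 0.0, 0.0]
force: [0.0, -0.7, -0.3]
finger_gap: 0.202
gripper_force: 0.0
```

Emit:
apply_moves(
  plan=[
    [0,0,0,0,0,0,1],
    [0,0,0,0,0,0,1],
    [0,0,0,0,0,0,1],
    [0,0,0,0,0,0,1],
    [0,0,-0.01,0,0,0,1],
    [0,0,-0.02,0,0,0,1],
    [0,0,-0.03,0,0,0,1],
    [0,0,-0.02,0,0,0,1],
  ],
)

```text
t: 4.15
tcp_pos: [0.4827, -0.0116, 0.1427]
tool_rot: [0.708, 0.706, 0.0, 0.0]
force: [0.5, -0.5, -1.5]
finger_gap: 0.061
gripper_force: 46.7
```

```bash
python3 -c "
from h import *
s=sense(); print(s['t'],s['finger_gap'])
snap('scene','b1',(140,200,320,200),2.5)
go((.463,-.33,.14,0,1,8),(.463,-.33,.0595,0,1,5))"
```

```text
4.15 0.06149121166301018
[[-0.0398, -0.0025, 0.0006, 0.0006, 0.0002, -0.0004, 1], [-0.0398, -0.0025, 0.0006, 0.0006, 0.0002, -0.0004, 1], [-0.0398, -0.0025, 0.0006, 0.0006, 0.0002, -0.0004, 1], [-0.0398, -0.0026, 0.0006, 0.0006, 0.0002, -0.0004, 1], [-0.0398, -0.0026, 0.0006, 0.0006, 0.0002, -0.0004, 1], [-0.0398, -0.0026, 0.0006, 0.0006, 0.0002, -0.0004, 1], [-0.0398, -0.0026, 0.0006, 0.0006, 0.0002, -0.0004, 1], [-0.0398, -0.0026, 0.0006, 0.0006, 0.0002, -0.0004, 1]]
[[0, 0, 0.0161, 0, 0, 0, 1], [0, 0, 0.0161, 0, 0, 0, 1], [0, 0, 0.0161, 0, 0, 0, 1], [0, 0, 0.0161, 0, 0, 0, 1], [0, 0, 0.0161, 0, 0, 0, 1]]
```

View pics/b1.png

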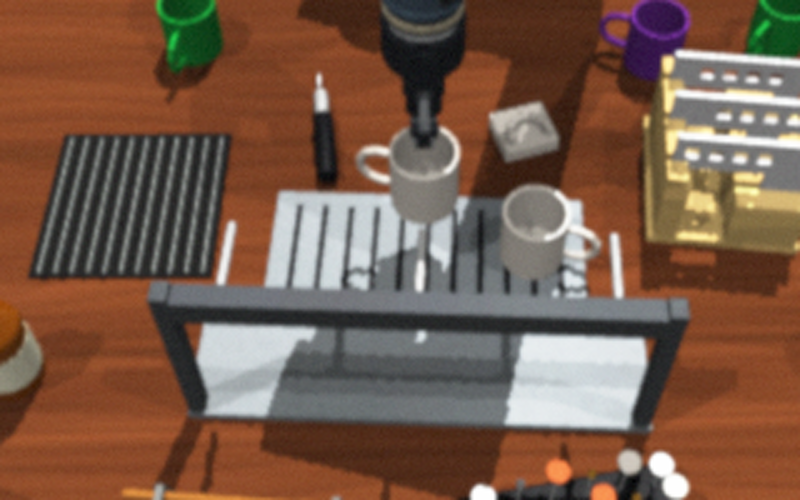

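The cup hangs upright in the grip, about (425,170), and the other cup is still at (535,230).

Emit:
apply_moves(
  plan=[
    [-0.04,-0.0025,0,0,0,0,1],
    [-0.04,-0.0025,0,0,0,0,1],
    [-0.04,-0.0025,0,0,0,0,1],
    [-0.04,-0.0025,0,0,0,0,1],
    [-0.04,-0.0025,0,0,0,0,1],
    [-0.04,-0.0025,0,0,0,0,1],
    [-0.04,-0.0025,0,0,0,0,1],
    [-0.038,-0.0025,0,0,0,0,1],
  ],
)

```text
t: 5.2
tcp_pos: [0.461, -0.3305, 0.1408]
tool_rot: [0.708, 0.706, -0.0, -0.001]
force: [0.9, 0.0, -1.1]
finger_gap: 0.062
gripper_force: 46.7
```

Emit:
apply_moves(
  plan=[
    [0,0,0.02,0,0,0,1],
    [0,0,0.02,0,0,0,1],
    [0,0,0.02,0,0,0,1],
    [0,0,0.015,0,0,0,1],
    [0,0,0.008,0,0,0,1],
    [0,0,0.003,0,0,0,1],
    [0,0,0,0,0,0,1],
    [0,0,0,0,0,0,1],
  ],
)

```text
t: 6.2
tcp_pos: [0.4623, -0.3297, 0.0558]
tool_rot: [0.708, 0.706, -0.0, 0.001]
force: [0.0, -0.3, -2.4]
finger_gap: 0.061
gripper_force: 46.8
```

Emit:
apply_moves(
  plan=[
    [0,0,0.001,0,0,0,1],
    [0,0,0,0,0,0,0.6],
    [0,0,0,0,0,0,0.4],
    [0,0,0,0,0,0,0.4],
    [0,0,-0.02,0,0,0,0.4],
    [0,0,-0.04,0,0,0,0.4],
    [0,0,-0.04,0,0,0,0.2],
    [0,0,0,0,0,0,0.2],
  ],
)

```text
t: 7.2
tcp_pos: [0.4636, -0.3312, 0.1575]
tool_rot: [0.708, 0.706, -0.0, 0.004]
force: [0.4, -0.1, 0.4]
finger_gap: 0.4
gripper_force: 0.0
```

Emit:
apply_moves(
  plan=[
    [0.054,0.004,0,0,0,0,0.2],
    [0.054,0.004,0,0,0,0,0.2],
    [0.054,0.004,0,0,0,0,0.2],
    [0.054,0.005,0,0,0,0,0.2],
    [0.054,0.005,0,0,0,0,0.2],
    [0.053,0.005,0,0,0,0,0.2],
    [0.053,0.004,0,0,0,0,0.2],
    [0.053,0.004,0,0,0,0,0.2],
  ],
)

```text
t: 8.2
tcp_pos: [0.4975, 0.1012, 0.1533]
tool_rot: [0.708, 0.706, -0.001, -0.001]
force: [0.9, 0.0, 0.1]
finger_gap: 0.398
gripper_force: 0.0
```

```bash
python3 -c "
from h import *
s=sense(); print(s['t'],s['finger_gap'])
snap('scene','b2',(140,200,320,200),2.5)
go((.4966,.0992,.0615,0,.2,5))"
```

```text
8.2 0.39795592566623844
[[-0.0016, -0.0001, 0.0184, -0.0002, -0.0007, 0, 0.2], [-0.0016, -0.0001, 0.0184, -0.0002, -0.0007, 0, 0.2], [-0.0016, -0.0001, 0.0184, -0.0002, -0.0007, 0, 0.2], [-0.0016, -0.0001, 0.0184, -0.0002, -0.0007, 0, 0.2], [-0.0015, -0.0001, 0.0184, -0.0002, -0.0007, 0, 0.2]]
```

View pics/b2.png

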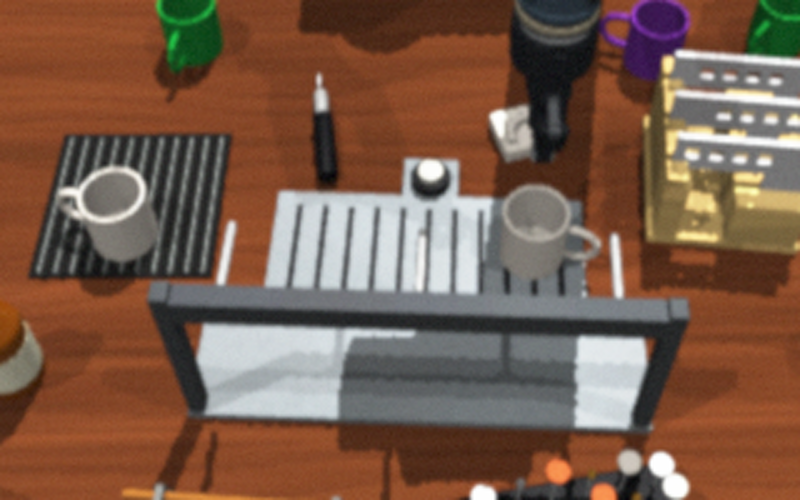

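Cup B stands upright on the mat at (118,215), and cup A is unmoved at (535,230).

Emit:
apply_moves(
  plan=[
    [-0.0075,0,0.01,0,0,0,0.2],
    [0,0,0.02,0,0,0,0.2],
    [0,0,0.025,0,0,0,0.2],
    [0,0,0.025,0,0,0,0.2],
    [0,0,0.011,0,0,0,0.2],
    [0,0,0,0,0,0,0.2],
    [0,0,0,0,0,0,1],
    [0,0,0,0,0,0,1],
  ],
)

```text
t: 9.25
tcp_pos: [0.499, 0.0918, 0.0642]
tool_rot: [0.708, 0.706, 0.001, 0.001]
force: [0.4, -0.2, -0.1]
finger_gap: 0.041
gripper_force: 47.0
```

Emit:
apply_moves(
  plan=[
    [0,0,0,0,0,0,1],
    [0,0,0,0,0,0,1],
    [0,0,0,0,0,0,1],
    [0,0,-0.01,0,0,0,1],
    [0,0,-0.02,0,0,0,1],
    [0,0,-0.03,0,0,0,1],
    [0,0,-0.02,0,0,0,1],
    [0,0,0,0,0,0,1],
  ],
)

```text
t: 10.25
tcp_pos: [0.4989, 0.0921, 0.1447]
tool_rot: [0.708, 0.706, 0.001, 0.001]
force: [-0.5, 0.1, -0.8]
finger_gap: 0.035
gripper_force: 46.8
```

```bash
python3 -c "
from h import *
go((.366,-.325,.145,0,1,8),(.366,-.325,.056,0,1,5))"
```

```text
[[-0.0522, -0.0165, -0.0001, 0.0004, 0, -0.0004, 1], [-0.0522, -0.0165, -0.0001, 0.0004, 0, -0.0004, 1], [-0.0522, -0.0165, -0.0001, 0.0004, 0, -0.0004, 1], [-0.0522, -0.0165, -0.0001, 0.0004, 0, -0.0004, 1], [-0.0522, -0.0165, -0.0001, 0.0004, 0, -0.0004, 1], [-0.0522, -0.0166, -0.0001, 0.0004, 0, -0.0004, 1], [-0.0522, -0.0166, 0, 0.0004, 0, -0.0004, 1], [-0.0521, -0.0166, 0, 0.0004, 0, -0.0004, 1]]
[[0, 0, 0.0178, 0, 0, 0, 1], [0, 0, 0.0178, 0, 0, 0, 1], [0, 0, 0.0178, 0, 0, 0, 1], [0, 0, 0.0178, 0, 0, 0, 1], [0, 0, 0.0178, 0, 0, 0, 1]]
```

```bash
python3 -c "
from h import *
snap('scene','b3',(140,200,320,200),2.5)
for i in range(4): s=sense(); print(s['tcp_pos'],s['force'],s['finger_gap']); snapshot('top')"
```

```text
[0.49804432 0.09211289 0.14368562] [ 0.28448897 -0.18300478 -1.2352983 ] 0.038518536777751626
[0.49749738 0.09211335 0.14298854] [ 0.28735439 -0.76549089 -0.55655001] 0.03828905203042367
[0.49725326 0.09207017 0.14258706] [ 0.79585251 -0.58297103 -1.15611534] 0.04100975936983364
[0.49719863 0.09206231 0.14237993] [-0.17384634 -0.46441583 -1.7343024 ] 0.03872841897271643
```

View pics/b3.png

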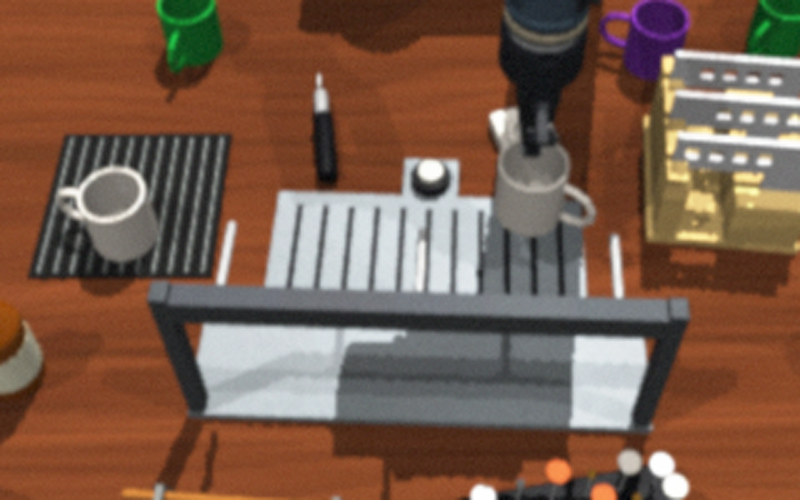

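Cup A is gripped and lifted upright, about (533,190).

Emit:
apply_moves(
  plan=[
    [-0.052,-0.0165,0,0,0,0,1],
    [-0.052,-0.0165,0,0,0,0,1],
    [-0.052,-0.0165,0,0,0,0,1],
    [-0.052,-0.0165,0,0,0,0,1],
    [-0.052,-0.0165,0,0,0,0,1],
    [-0.052,-0.0165,0,0,0,0,1],
    [-0.052,-0.0165,0,0,0,0,1],
    [-0.052,-0.0155,0,0,0,0,1],
  ],
)

```text
t: 11.5
tcp_pos: [0.3648, -0.325, 0.1425]
tool_rot: [0.708, 0.706, 0.0, -0.001]
force: [1.0, 0.3, -1.2]
finger_gap: 0.041
gripper_force: 46.8
```

Emit:
apply_moves(
  plan=[
    [0,0,0.015,0,0,0,1],
    [0,0,0.02,0,0,0,1],
    [0,0,0.02,0,0,0,1],
    [0,0,0.016,0,0,0,1],
    [0,0,0.01,0,0,0,1],
    [0,0,0.003,0,0,0,1],
    [0,0,0,0,0,0,1],
    [0,0,0,0,0,0,1],
  ],
)

```text
t: 12.5
tcp_pos: [0.3661, -0.3239, 0.0598]
tool_rot: [0.708, 0.706, -0.0, 0.001]
force: [-0.1, 0.2, -1.6]
finger_gap: 0.039
gripper_force: 46.8
```

Emit:
apply_moves(
  plan=[
    [0,0,0.002,0,0,0,1],
    [0,0,0.002,0,0,0,1],
    [0,0,0,0,0,0,1],
    [0,0,0,0,0,0,1],
  ],
)

```text
t: 13.0
tcp_pos: [0.3661, -0.3241, 0.057]
tool_rot: [0.708, 0.706, -0.0, 0.001]
force: [-1.5, 0.8, 13.2]
finger_gap: 0.033
gripper_force: 48.4
```

Emit:
apply_moves(
  plan=[
    [0,0,0,0,0,0,0.6],
    [0,0,0,0,0,0,0.4],
    [0,0,0,0,0,0,0.4],
    [0,0,-0.02,0,0,0,0.4],
    [0,0,-0.04,0,0,0,0.4],
    [0,0,-0.06,0,0,0,0.2],
    [0,0,-0.04,0,0,0,0.2],
    [0,0,0,0,0,0,0.2],
  ],
)

```text
t: 14.0
tcp_pos: [0.3672, -0.3253, 0.2183]
tool_rot: [0.708, 0.706, -0.001, 0.004]
force: [0.3, 0.9, -0.3]
finger_gap: 0.399
gripper_force: 0.0
```

```bash
python3 -c "
from h import *
snap('scene','b4',(140,200,320,200),2.5)
P=json.load(open('p.json')); print(pose()[0])
# holes: grasp y per bracket
for n,x,h in ((2,.055,.0204),(3,0,.0084),(1,-.055,.0158)): 
  print(n,'hole',place(P['rk'],[x,h,.126]).round(4),'grasp at hole-.024',place(P['rk'],[x,h-.024,.13]).round(4))
s=place(P['rk'],[.055,-.0036,.0])[0]
go((s[0],s[1],.24,P['rk'][2],.4,14),(s[0],s[1],.131,P['rk'][2],.4,4))"
```

```text
[ 0.36623839 -0.32405408  0.21634575]
2 hole [[0.4976 0.3289 0.126 ]] grasp at hole-.024 [[0.4946 0.3051 0.13  ]]
3 hole [[0.4415 0.324  0.126 ]] grasp at hole-.024 [[0.4385 0.3001 0.13  ]]
1 hole [[0.3879 0.3382 0.126 ]] grasp at hole-.024 [[0.3849 0.3144 0.13  ]]
[[0.045, 0.009, -0.0018, 0.0001, 0.0002, 0.0088, 0.4], [0.045, 0.0086, -0.0018, 0.0001, 0.0002, 0.0088, 0.4], [0.0451, 0.0082, -0.0018, 0.0001, 0.0002, 0.0088, 0.4], [0.0452, 0.0078, -0.0018, 0.0001, 0.0002, 0.0088, 0.4], [0.0453, 0.0074, -0.0018, 0.0001, 0.0002, 0.0088, 0.4], [0.0453, 0.007, -0.0018, 0.0001, 0.0002, 0.0088, 0.4], [0.0454, 0.0066, -0.0017, 0.0001, 0.0002, 0.0088, 0.4], [0.0454, 0.0062, -0.0017, 0.0001, 0.0002, 0.0088, 0.4], [0.0455, 0.0058, -0.0017, 0.0001, 0.0002, 0.0088, 0.4], [0.0455, 0.0054, -0.0017, 0.0001, 0.0002, 0.0088, 0.4], [0.0456, 0.005, -0.0017, 0.0001, 0.0002, 0.0088, 0.4], [0.0456, 0.0046, -0.0017, 0.0001, 0.0002, 0.0088, 0.4], [0.0457, 0.0042, -0.0017, 0.0001, 0.0002, 0.0088, 0.4], [0.0457, 0.0038, -0.0017, 0.0001, 0.0002, 0.0088, 0.4]]
[[0, 0, 0.0272, 0, 0, 0, 0.4], [0, 0, 0.0272, 0, 0, 0, 0.4], [0, 0, 0.0272, 0, 0, 0, 0.4], [0, 0, 0.0272, 0, 0, 0, 0.4]]
```

View pics/b4.png

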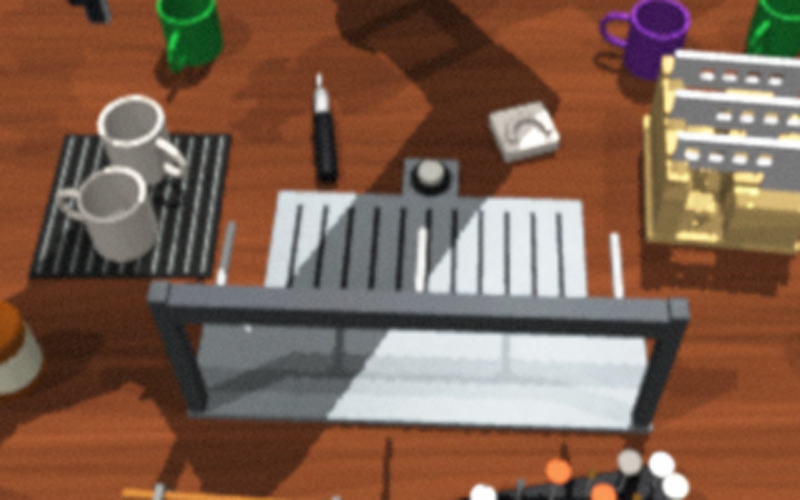

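Both white cups stand upright on the mat, at (135,125) and (118,205). Next is bracket2 from the front slot.

Emit:
apply_moves(
  plan=[
    [0.045,0.009,-0.002,0,0,0.009,0.4],
    [0.045,0.0085,-0.002,0,0,0.009,0.4],
    [0.045,0.008,-0.002,0,0,0.009,0.4],
    [0.045,0.008,-0.002,0,0,0.009,0.4],
    [0.0455,0.0075,-0.002,0,0,0.009,0.4],
    [0.0455,0.007,-0.002,0,0,0.009,0.4],
    [0.0455,0.0065,-0.002,0,0,0.009,0.4],
    [0.0455,0.006,-0.002,0,0,0.009,0.4],
  ],
  force=70,
)

```text
t: 15.05
tcp_pos: [0.4377, 0.0378, 0.2295]
tool_rot: [0.733, 0.68, -0.001, -0.002]
force: [0.7, -0.7, -0.4]
finger_gap: 0.302
gripper_force: 0.0
```

Emit:
apply_moves(
  plan=[
    [0.0455,0.006,-0.002,0,0,0.009,0.4],
    [0.0455,0.0055,-0.002,0,0,0.009,0.4],
    [0.0455,0.005,-0.002,0,0,0.009,0.4],
    [0.0455,0.0045,-0.001,0,0,0.009,0.4],
    [0.0455,0.004,0,0,0,0.009,0.4],
    [0.0455,0.004,0,0,0,0.009,0.4],
    [0,0,0,0,0,0,0.4],
    [0,0,0,0,0,0,0.4],
  ],
)

```text
t: 16.05
tcp_pos: [0.493, 0.3043, 0.2362]
tool_rot: [0.751, 0.66, -0.002, -0.001]
force: [0.6, -0.1, 0.3]
finger_gap: 0.297
gripper_force: 0.0
```

```bash
python3 -c "
from h import *
snapshot('top');snapshot('top')
P=json.load(open('p.json')); print(pose()[0])
s=place(P['rk'],[.055,-.0036,.0])[0]
go((s[0],s[1],.13,P['rk'][2],.4,4))"
```

```text
[0.4935025  0.30374684 0.23715878]
[[0.0004, 0.0003, 0.0268, -0.0006, 0.0004, -0.0009, 0.4], [0.0004, 0.0003, 0.0268, -0.0006, 0.0004, -0.0009, 0.4], [0.0004, 0.0003, 0.0268, -0.0006, 0.0004, -0.0009, 0.4], [0.0004, 0.0002, 0.0268, -0.0006, 0.0004, -0.0009, 0.4]]
```

Emit:
apply_moves(
  plan=[
    [0.0005,0.0003,0.0268,-0.0006,0.0004,-0.001,0.4],
    [0.0005,0.0003,0.0268,-0.0006,0.0004,-0.001,0.4],
    [0.0005,0.0003,0.0268,-0.0006,0.0004,-0.001,0.4],
    [0,0,0.0188,-0.0006,0.0004,-0.001,0.4],
    [0,0,0.008,0,0,0,0.4],
    [0,0,0,0,0,0,0.4],
    [0,0,0,0,0,0,0.4],
    [0,0,0,0,0,0,0.4],
  ],
)

```text
t: 17.15
tcp_pos: [0.496, 0.3067, 0.132]
tool_rot: [0.75, 0.662, 0.002, 0.001]
force: [-0.1, 1.1, 0.6]
finger_gap: 0.296
gripper_force: 0.0
```

Emit:
apply_moves(
  plan=[
    [0,0,0,0,0,0,1],
    [0,0,0,0,0,0,1],
    [0,0,0,0,0,0,1],
    [0,0,0,0,0,0,1],
  ],
  force=70,
)

```text
t: 17.65
tcp_pos: [0.4959, 0.3066, 0.1318]
tool_rot: [0.75, 0.662, 0.002, 0.001]
force: [-0.9, -1.0, 5.1]
finger_gap: 0.052
gripper_force: 70.6
```

```bash
python3 -c "
from h import *
P=json.load(open('p.json')); 
s=sense(); print(s['tcp_pos'],s['finger_gap'],s['force'])
p,R=pose(); c,sn=np.cos(P['rk'][2]),np.sin(P['rk'][2]); d=p-[*P['rk'][:2],0]; print('local',c*d[0]+sn*d[1],-sn*d[0]+c*d[1],p[2])
snap('scene','c1',(385,190,110,90),7)"
```

```text
[0.49590659 0.3066202  0.13183527] 0.051991536661036016 [-0.89279569 -0.99120862  5.10080808]
local 0.05613643972034952 -0.0019274114263322546 0.1318352693686162
```

View pics/c1.png

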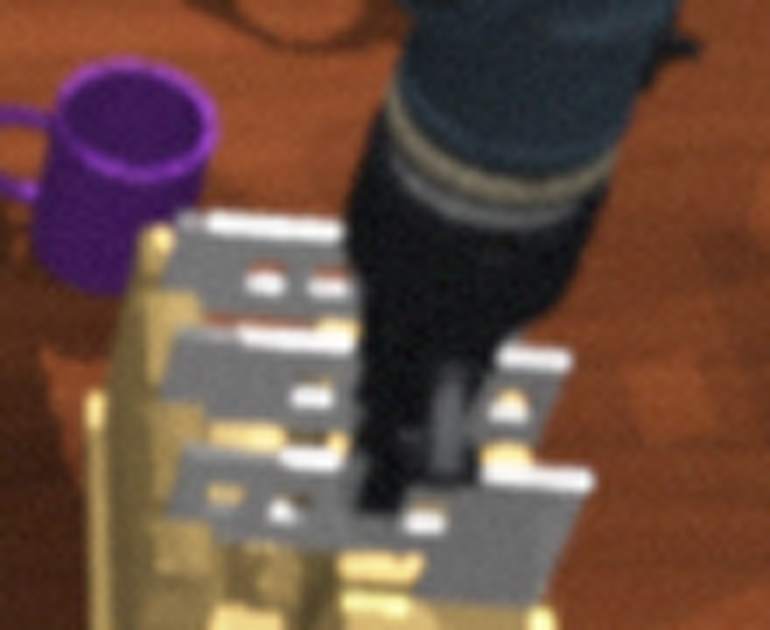

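The gripper holds the front bracket, and hole 4 at crop (425,518) is clear of the finger. I'll compare it with the predicted position.

```bash
python3 -c "
from h import *
P=json.load(open('p.json'))
print(un(426,518,7,385,190), proj('scene',place(P['rk'],[.058,.0204,.126])))
for u,y in(((185,448),-.07),((593,480),.07)): print(un(*u,7,385,190), proj('scene',place(P['rk'],[.055,y,.15])))
a=proj('scene',place(P['rk'],[[.058,0,.126],[.058,.01,.126]])); print('px/10mm',a[1]-a[0])
# targets
st=P['st']; 
for n,y in((1,-.165),(2,0),(3,.165)): print(n,place(st,[.135,y,.2]).round(4), place(st,[.06,y,.2]).round(4))
"
```

```text
[445.42857143 263.57142857] [[445.94558279 263.12687206]]
[411.         253.57142857] [[411.10427387 253.24640685]]
[469.28571429 258.14285714] [[468.58920658 257.89739601]]
px/10mm [4.04528868 0.33049845]
1 [[ 0.6496 -0.1813  0.2   ]] [[ 0.5748 -0.1768  0.2   ]]
2 [[ 0.6597 -0.0166  0.2   ]] [[ 0.5848 -0.0121  0.2   ]]
3 [[0.6697 0.148  0.2   ]] [[0.5949 0.1526 0.2   ]]
```

```bash
cat >> h.py <<'E'
def tgt(peg,hx,off,dz,jaw,n,z=None,dy=0):
    """TCP target so that hole (TCP+off along bracket y, dz in z) is at station x=hx on peg's axis"""
    P=json.load(open('p.json'))['st']; y={1:-.165,2:0,3:.165}[peg]
    q=place(P,[hx,y-off+dy,.2])[0]; return (q[0],q[1],(.2-dz) if z is None else z,P[2],jaw,n)
E
python3 -c "
from h import *
p,R=pose(); 
go((p[0],p[1],.26,-.1266,1,5),tgt(1,.065,.0219,-.0058,1,12,z=.26),tgt(1,.065,.0219,-.0058,1,4))"
```

```text
[[0.0001, 0.0001, -0.0256, 0.0007, -0.0004, 0.0003, 1], [0, 0.0001, -0.0256, 0.0007, -0.0004, 0.0003, 1], [0, 0.0001, -0.0256, 0.0007, -0.0004, 0.0003, 1], [0, 0, -0.0256, 0.0007, -0.0004, 0.0003, 1], [0, 0, -0.0256, 0.0007, -0.0004, 0.0003, 1]]
[[-0.0409, 0.0121, 0, 0, 0, -0.0055, 1], [-0.041, 0.0119, 0, 0, 0, -0.0055, 1], [-0.0411, 0.0117, 0, 0, 0, -0.0055, 1], [-0.0411, 0.0115, 0, 0, 0, -0.0055, 1], [-0.0412, 0.0112, 0, 0, 0, -0.0055, 1], [-0.0412, 0.011, 0, 0, 0, -0.0055, 1], [-0.0413, 0.0108, 0, 0, 0, -0.0055, 1], [-0.0414, 0.0106, 0, 0, 0, -0.0055, 1], [-0.0414, 0.0103, 0, 0, 0, -0.0055, 1], [-0.0415, 0.0101, 0, 0, 0, -0.0055, 1], [-0.0415, 0.0099, 0, 0, 0, -0.0055, 1], [-0.0416, 0.0097, 0, 0, 0, -0.0055, 1]]
[[0, 0, 0.0135, 0, 0, 0, 1], [0, 0, 0.0135, 0, 0, 0, 1], [0, 0, 0.0135, 0, 0, 0, 1], [0, 0, 0.0135, 0, 0, 0, 1]]
```

Emit:
apply_moves(
  plan=[
    [0,0,-0.01,0,0,0,1],
    [0,0,-0.02,0,0,0,1],
    [0,0,-0.026,0,0,0,1],
    [0,0,-0.026,0,0,0,1],
    [0,0,-0.026,0,0,0,1],
    [0,0,-0.02,0.003,-0.002,0,1],
    [0,0,0,0,0,0,1],
    [0,0,0,0,0,0,1],
  ],
)

```text
t: 18.7
tcp_pos: [0.4943, 0.306, 0.2581]
tool_rot: [0.75, 0.662, -0.001, -0.0]
force: [0.5, 0.4, -1.8]
finger_gap: 0.049
gripper_force: 69.8
```

Emit:
apply_moves(
  plan=[
    [-0.03,0.009,0,0,0,-0.0055,1],
    [-0.041,0.012,0,0,0,-0.0055,1],
    [-0.041,0.012,0,0,0,-0.0055,1],
    [-0.041,0.0115,0,0,0,-0.0055,1],
    [-0.041,0.011,0,0,0,-0.0055,1],
    [-0.041,0.011,0,0,0,-0.0055,1],
    [-0.041,0.011,0,0,0,-0.0055,1],
    [-0.041,0.0105,0,0,0,-0.0055,1],
  ],
)

```text
t: 19.7
tcp_pos: [0.5487, -0.0194, 0.2577]
tool_rot: [0.735, 0.678, -0.001, -0.001]
force: [0.8, 0.2, -1.0]
finger_gap: 0.051
gripper_force: 69.7
```

Emit:
apply_moves(
  plan=[
    [-0.041,0.0105,0,0,0,-0.0055,1],
    [-0.041,0.01,0,0,0,-0.0055,1],
    [-0.041,0.01,0,0,0,-0.0055,1],
    [-0.04,0.01,0,0,0,-0.0055,1],
    [-0.014,0.003,0,0,0,0,1],
    [0,0,0,0,0,0,1],
    [0,0,0,0,0,0,1],
    [0,0,0,0,0,0,1],
  ],
)

```text
t: 20.7
tcp_pos: [0.5799, -0.1962, 0.2592]
tool_rot: [0.727, 0.687, -0.0, -0.001]
force: [0.7, -0.6, -0.8]
finger_gap: 0.051
gripper_force: 69.7
```

```bash
python3 -c "
from h import *
s=sense();print(s['tcp_pos'],s['force'],s['finger_gap'])
go(tgt(1,.065,.0219,-.0058,1,4))"
```

```text
[ 0.57989213 -0.19618659  0.25921897] [ 0.73979222 -0.61793585 -0.83926959] 0.0512909544070447
[[-0.0007, -0.0003, 0.0134, -0.0003, -0.0001, 0.0009, 1], [-0.0007, -0.0003, 0.0134, -0.0003, -0.0001, 0.0009, 1], [-0.0007, -0.0003, 0.0134, -0.0003, -0.0001, 0.0009, 1], [-0.0007, -0.0003, 0.0134, -0.0003, -0.0001, 0.0009, 1]]
```

Emit:
apply_moves(
  plan=[
    [-0.0007,-0.0003,0.0134,-0.0003,0,0.001,1],
    [-0.0007,-0.0003,0.0134,-0.0003,0,0.001,1],
    [-0.0007,-0.0003,0.0134,-0.0003,0,0.001,1],
    [-0.0007,-0.0003,0.0134,-0.0003,0,0.001,1],
    [0,0,0,0,0,0,1],
    [0,0,0,0,0,0,1],
    [0,0,0,0,0,0,1],
    [0,0,0,0,0,0,1],
  ],
)

```text
t: 21.7
tcp_pos: [0.579, -0.2007, 0.2062]
tool_rot: [0.729, 0.684, 0.0, 0.001]
force: [-0.2, -0.4, -1.4]
finger_gap: 0.054
gripper_force: 69.7
```

```bash
python3 -c "
from h import *
snapshot('top')
go(tgt(1,.065,.0219,-.0058,1,1))
P=json.load(open('p.json'))
print(proj('scene',place(P['st'],[[.068,-.165,.2],[.1,-.165,.2],[.17,-.165,.2]])))
snap('scene','d1',(205,200,80,60),10)"
```

```text
[[0.0017, -0.0007, 0.0003, 0.0014, 0.0008, -0.002, 1]]
[[235.38652048 276.62477077]
 [233.2259794  288.66676418]
 [228.166512   316.86621559]]
```

View pics/d1.png

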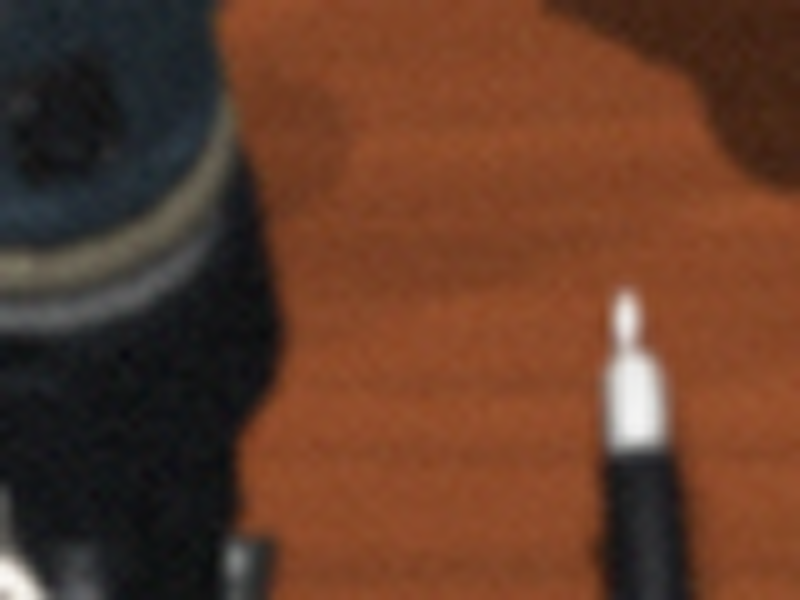

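That crop sat too high and shows only the gripper and handpiece. I'll recrop the same picture around the predicted hole (235,277) and peg (233,289).

```bash
python3 -c "
import cv2
im=cv2.imread('pics/d1_full.png')[245:320,190:290]
cv2.imwrite('pics/d1b.png',cv2.resize(im,None,fx=8,fy=8,interpolation=cv2.INTER_CUBIC))"
```

```text
(no output)
```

View pics/d1b.png

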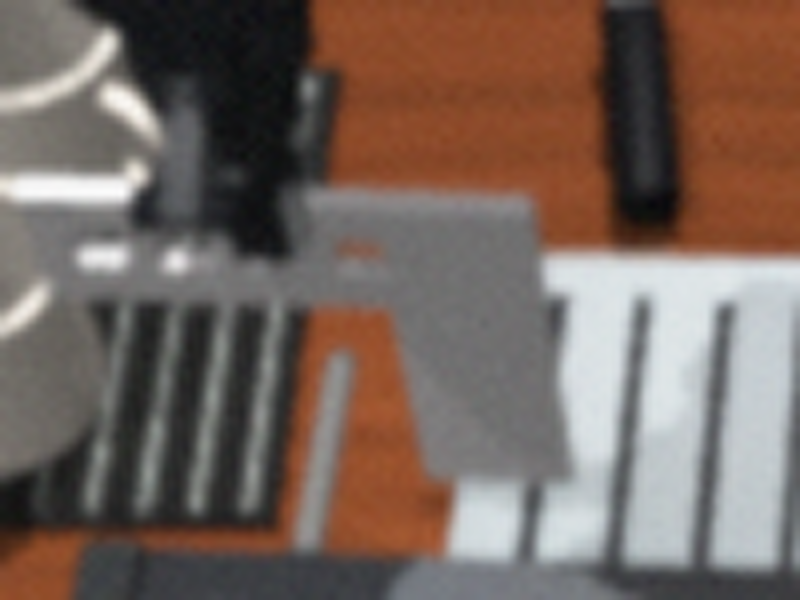

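The bracket hangs level in the grip. Hole 4 is at crop (361,258) and peg 1 runs from tip (342,355) to (312,545). Extended, the peg axis passes about (358,258), so they line up within about 1 mm. I'll insert in two steps and check the force.

Emit:
apply_moves(
  plan=[
    [0.0005,0,0,0,0,-0.001,1],
    [0,0.012,0,0,0,0,1],
    [0,0.012,0,0,0,0,1],
    [0,0.01,0,0,0,0,1],
    [0,0.01,0,0,0,0,1],
    [0,0.004,0,0,0,0,1],
    [0,0,0,0,0,0,1],
    [0,0,0,0,0,0,1],
  ],
)

```text
t: 22.8
tcp_pos: [0.6263, -0.203, 0.2056]
tool_rot: [0.729, 0.685, -0.0, 0.0]
force: [-0.1, 0.1, -0.8]
finger_gap: 0.047
gripper_force: 69.7
```

```bash
python3 -c "
from h import *
s=sense();print(s['force'],s['ft_torque'])
go(tgt(1,.130,.0219,-.0058,1,1))"
```

```text
[-0.11817925  0.1207101  -0.75022098] [-0.03021977  0.00289664 -0.02962961]
[[0.0011, 0.017, -0.0002, -0.0001, 0.0002, -0.001, 1]]
```

No contact force, so the peg is in the hole. I'll continue, lower onto the peg and read the force.

Emit:
apply_moves(
  plan=[
    [0.0003,0.009,0,0,0,-0.001,1],
    [0,0.008,0,0,0,0,1],
    [0,0,0,0,0,0,1],
    [0,0,0.0015,0,0,0,1],
    [0,0,0.001,0,0,0,1],
    [0,0,0.0005,0,0,0,1],
    [0,0,0,0,0,0,1],
    [0,0,0,0,0,0,1],
  ],
)

```text
t: 23.8
tcp_pos: [0.6435, -0.2037, 0.2028]
tool_rot: [0.728, 0.685, -0.0, 0.0]
force: [-0.1, 0.7, 0.2]
finger_gap: 0.048
gripper_force: 69.9
```

Emit:
apply_moves(
  plan=[
    [0,0,0.0005,0,0,0,1],
    [0,0,0,0,0,0,0.8],
    [0,0,0,0,0,0,0.7],
    [0,0,0,0,0,0,0.7],
    [0,0,0,0,0,0,0.7],
    [0,0,-0.01,0,0,0,0.7],
    [0,0,-0.02,0,0,0,0.7],
    [0,0,-0.03,0,0,0,0.7],
  ],
)

```text
t: 24.8
tcp_pos: [0.6432, -0.2036, 0.2625]
tool_rot: [0.728, 0.685, -0.0, -0.0]
force: [-0.3, -0.3, -0.1]
finger_gap: 0.149
gripper_force: 0.0
```

```bash
python3 -c "
from h import *
snap('scene','d2',(170,190,250,180),3)
P=json.load(open('p.json')); print(pose()[0])
s=place(P['rk'],[-.055,-.0082,.0])[0]; print(s)
go((s[0],s[1],.255,P['rk'][2],.4,14),(s[0],s[1],.1305,P['rk'][2],.4,5))"
```

```text
[ 0.64582325 -0.2047798   0.2682231 ]
[0.38486751 0.31442897 0.        ]
[[0.0359, -0.0209, 0.0006, 0.0006, 0.0002, 0.0047, 0.4], [0.0358, -0.021, 0.0007, 0.0006, 0.0002, 0.0047, 0.4], [0.0357, -0.0212, 0.0007, 0.0006, 0.0002, 0.0047, 0.4], [0.0356, -0.0214, 0.0007, 0.0006, 0.0002, 0.0047, 0.4], [0.0355, -0.0215, 0.0007, 0.0006, 0.0002, 0.0047, 0.4], [0.0354, -0.0217, 0.0007, 0.0006, 0.0002, 0.0047, 0.4], [0.0353, -0.0219, 0.0008, 0.0006, 0.0002, 0.0047, 0.4], [0.0352, -0.022, 0.0008, 0.0006, 0.0002, 0.0047, 0.4], [0.0351, -0.0222, 0.0008, 0.0006, 0.0002, 0.0047, 0.4], [0.035, -0.0224, 0.0008, 0.0006, 0.0002, 0.0047, 0.4], [0.0349, -0.0225, 0.0009, 0.0006, 0.0002, 0.0047, 0.4], [0.0348, -0.0227, 0.0009, 0.0006, 0.0002, 0.0047, 0.4], [0.0347, -0.0228, 0.0009, 0.0006, 0.0002, 0.0047, 0.4], [0.0345, -0.023, 0.0009, 0.0006, 0.0002, 0.0047, 0.4]]
[[0, 0, 0.0249, 0, 0, 0, 0.4], [0, 0, 0.0249, 0, 0, 0, 0.4], [0, 0, 0.0249, 0, 0, 0, 0.4], [0, 0, 0.0249, 0, 0, 0, 0.4], [0, 0, 0.0249, 0, 0, 0, 0.4]]
```

View pics/d2.png

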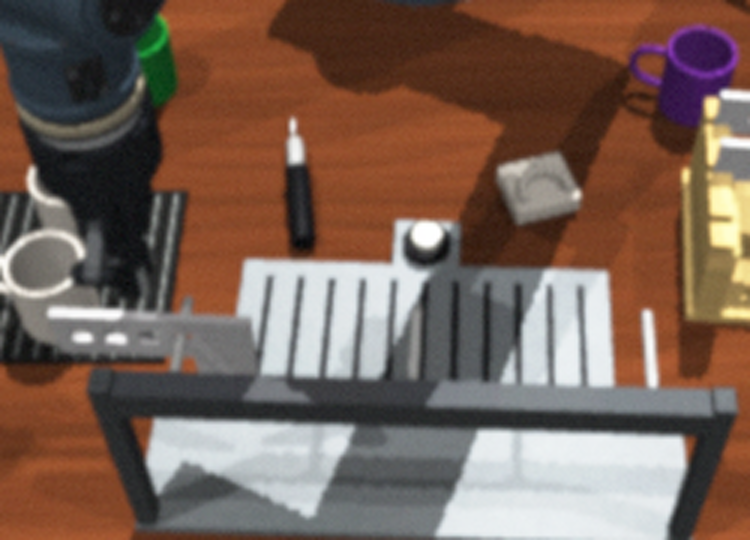

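Bracket2 hangs on peg 1 and looks level: its top edge runs (50,310) to (250,320), nearly parallel to the rail. The picture budget is used up, so the rest is numeric. I'll check the other brackets' positions along their slots with edge profiles.

```bash
python3 - <<'E'
from h import *
P=json.load(open('p.json'))['rk']
ys=np.arange(-.09,.0901,.0005)
for n in("scene","top"):
    im=cv2.imread(f"pics/{n}0.png").astype(np.float32)
    for x in(.055,0,-.055):
      for face,z in(("top",.15),("face",.143)):
        L=np.array([[x+(0 if face=="top" else (.003 if n=="scene" else -.003)),y,z] for y in ys])
        uv=proj(n,place(P,L)).astype(np.float32)
        # "blueness ratio" separates grey metal from wood
        c=cv2.remap(im,uv[:,0].reshape(1,-1),uv[:,1].reshape(1,-1),cv2.INTER_LINEAR)[0]
        r=c[:,0]-.5*c[:,2]; r=cv2.GaussianBlur(r.reshape(1,-1),(1,1),0)[0]
        g=np.gradient(r,ys); a=ys[:80][g[:80].argmax()]; b=ys[-80:][g[-80:].argmin()]
        print(n,x,face,"ends mm",(a*1e3).round(1),(b*1e3).round(1),"centre",((a+b)*500).round(1))
E
```

```text
scene 0.055 top ends mm -72.0 72.5 centre 0.3
scene 0.055 face ends mm -80.5 71.5 centre -4.5
scene 0 top ends mm -71.5 72.0 centre 0.3
scene 0 face ends mm -71.5 70.0 centre -0.7
scene -0.055 top ends mm -66.5 72.0 centre 2.8
scene -0.055 face ends mm -71.0 71.5 centre 0.3
top 0.055 top ends mm -71.0 71.5 centre 0.3
top 0.055 face ends mm -70.0 73.5 centre 1.8
top 0 top ends mm -72.0 71.5 centre -0.2
top 0 face ends mm -71.0 73.5 centre 1.3
top -0.055 top ends mm -68.0 74.0 centre 3.0
top -0.055 face ends mm -74.5 77.0 centre 1.3
```

Emit:
apply_moves(
  plan=[
    [0.036,-0.021,0,0,0,0.005,0.4],
    [0.036,-0.021,0,0,0,0.005,0.4],
    [0.036,-0.021,0.001,0,0,0.005,0.4],
    [0.036,-0.021,0.001,0,0,0.005,0.4],
    [0.0355,-0.0215,0.001,0,0,0.005,0.4],
    [0.0355,-0.0215,0.001,0,0,0.005,0.4],
    [0.0355,-0.022,0.001,0,0,0.005,0.4],
    [0.035,-0.022,0.001,0,0,0.005,0.4],
  ],
)

```text
t: 25.85
tcp_pos: [0.4952, 0.0954, 0.2566]
tool_rot: [0.742, 0.67, 0.001, 0.001]
force: [0.4, 0.3, 0.3]
finger_gap: 0.299
gripper_force: 0.0
```

Emit:
apply_moves(
  plan=[
    [0.035,-0.022,0.001,0,0,0.005,0.4],
    [0.035,-0.0225,0.001,0,0,0.005,0.4],
    [0.035,-0.0225,0.001,0,0,0.005,0.4],
    [0.035,-0.0225,0.001,0,0,0.004,0.4],
    [0.035,-0.023,0.001,0,0,0.004,0.4],
    [0.0345,-0.023,0.001,0,0,0.004,0.4],
    [0,0,0,0,0,0,0.4],
    [0,0,0,0,0,0,0.4],
  ],
)

```text
t: 26.85
tcp_pos: [0.3848, 0.3176, 0.2501]
tool_rot: [0.751, 0.661, 0.0, 0.001]
force: [0.3, -0.4, 0.9]
finger_gap: 0.303
gripper_force: 0.0
```

```bash
cat >> h.py <<'E'
def loc(k):
    P=json.load(open('p.json'))[k]; p,_=pose(); c,s=np.cos(P[2]),np.sin(P[2]); d=p[:2]-P[:2]; return np.array([c*d[0]+s*d[1],-s*d[0]+c*d[1],p[2]]).round(4)
E
python3 -c "
from h import *
snapshot('top');snapshot('top');snapshot('top')
P=json.load(open('p.json')); print(pose()[0])
s=place(P['rk'],[-.055,-.0082,.0])[0]; print(loc('rk'))
go((s[0],s[1],.1305,P['rk'][2],.4,5))"
```

```text
[0.38525185 0.31687658 0.24997548]
[-0.0549 -0.0057  0.25  ]
[[-0.0005, 0, 0.0239, 0.0002, 0.0001, -0.0006, 0.4], [-0.0005, 0, 0.0239, 0.0002, 0.0001, -0.0006, 0.4], [-0.0005, 0, 0.0239, 0.0002, 0.0001, -0.0006, 0.4], [-0.0005, 0, 0.0239, 0.0002, 0.0001, -0.0006, 0.4], [-0.0005, 0, 0.0239, 0.0002, 0.0001, -0.0006, 0.4]]
```

Emit:
apply_moves(
  plan=[
    [-0.0005,0,0.024,0,0,-0.001,0.4],
    [-0.0005,0,0.024,0,0,-0.001,0.4],
    [-0.0005,0,0.024,0,0,-0.001,0.4],
    [-0.0005,0,0.024,0,0,0,0.4],
    [-0.0005,0,0.016,0,0,0,0.4],
    [0,0,0.006,0,0,0,0.4],
    [0,0,0,0,0,0,0.4],
    [0,0,0,0,0,0,0.4],
  ],
)

```text
t: 28.0
tcp_pos: [0.3849, 0.3153, 0.1324]
tool_rot: [0.75, 0.661, 0.001, 0.001]
force: [0.1, 0.2, -0.1]
finger_gap: 0.3
gripper_force: 0.0
```

Emit:
apply_moves(
  plan=[
    [0,0,0,0,0,0,1],
    [0,0,0,0,0,0,1],
    [0,0,0,0,0,0,1],
    [0,0,0,0,0,0,1],
  ],
  force=70,
)

```text
t: 28.5
tcp_pos: [0.385, 0.3154, 0.1326]
tool_rot: [0.75, 0.662, 0.001, 0.001]
force: [0.0, -1.9, 6.4]
finger_gap: 0.051
gripper_force: 70.1
```

```bash
python3 -c "
from h import *
l=loc('rk'); print(l); off=.0170-l[1]; dz=.126-l[2]; print(off,dz)
s=sense(); print(s['force'],s['finger_gap'])
p,_=pose()
go((p[0],p[1],.26,-.1266,1,6),tgt(2,.065,off,dz,1,9,z=.26),tgt(2,.065,off,dz,1,4))"
```

```text
[-0.0549 -0.0072  0.1326]
0.0242 -0.006599999999999995
[ 0.01506482 -1.94224673  6.36656674] 0.05091260532288143
[[0, 0.0001, -0.0212, 0.0004, -0.0001, 0.0003, 1], [0, 0, -0.0212, 0.0004, -0.0001, 0.0003, 1], [0, 0, -0.0212, 0.0004, -0.0001, 0.0003, 1], [0, 0, -0.0212, 0.0004, -0.0001, 0.0003, 1], [0, 0, -0.0212, 0.0004, -0.0001, 0.0003, 1], [0, 0, -0.0212, 0.0004, -0.0001, 0.0003, 1]]
[[-0.0359, 0.0273, 0, 0, 0, -0.0073, 1], [-0.0361, 0.0271, 0, 0, 0, -0.0073, 1], [-0.0363, 0.0268, 0, 0, 0, -0.0073, 1], [-0.0365, 0.0266, 0, 0, 0, -0.0073, 1], [-0.0367, 0.0263, 0, 0, 0, -0.0073, 1], [-0.0369, 0.026, 0, 0, 0, -0.0073, 1], [-0.0371, 0.0257, 0, 0, 0, -0.0073, 1], [-0.0373, 0.0255, 0, 0, 0, -0.0073, 1], [-0.0375, 0.0252, 0, 0, 0, -0.0073, 1]]
[[0, 0, 0.0134, 0, 0, 0, 1], [0, 0, 0.0134, 0, 0, 0, 1], [0, 0, 0.0134, 0, 0, 0, 1], [0, 0, 0.0134, 0, 0, 0, 1]]
```

Emit:
apply_moves(
  plan=[
    [0,0,-0.01,0,0,0,1],
    [0,0,-0.02,0,0,0,1],
    [0,0,-0.026,0,0,0,1],
    [0,0,-0.026,0,0,0,1],
    [0,0,-0.026,0,0,0,1],
    [0,0,-0.026,0,0,0,1],
    [0,0,-0.026,0,0,0,1],
    [0,0,0,0,0,0,1],
  ],
)

```text
t: 29.5
tcp_pos: [0.3847, 0.3158, 0.2935]
tool_rot: [0.75, 0.662, 0.002, 0.001]
force: [1.0, -0.4, -1.1]
finger_gap: 0.045
gripper_force: 69.4
```

Emit:
apply_moves(
  plan=[
    [-0.026,0.02,0,0,0,-0.0075,1],
    [-0.036,0.027,0,0,0,-0.0075,1],
    [-0.0365,0.027,0,0,0,-0.0075,1],
    [-0.0365,0.0265,0,0,0,-0.0075,1],
    [-0.0365,0.0265,0,0,0,-0.0075,1],
    [-0.037,0.026,0,0,0,-0.007,1],
    [-0.037,0.0255,0,0,0,-0.007,1],
    [-0.037,0.0255,0,0,0,-0.007,1],
  ],
)

```text
t: 30.5
tcp_pos: [0.559, 0.0131, 0.2901]
tool_rot: [0.73, 0.683, -0.001, -0.001]
force: [0.1, 0.0, -1.7]
finger_gap: 0.05
gripper_force: 69.3
```

Emit:
apply_moves(
  plan=[
    [-0.037,0.025,0,0,0,-0.007,1],
    [-0.01,0.007,0,0,0,0,1],
    [0,0,0.01,0,0,0,1],
    [0,0,0.02,0,0,0,1],
    [0,0,0.02,0,0,0,1],
    [0,0,0,0,0,0,1],
    [0,0,0,0,0,0,1],
    [0,0,0,0,0,0,1],
  ],
)

```text
t: 31.5
tcp_pos: [0.5889, -0.0345, 0.243]
tool_rot: [0.728, 0.686, 0.001, 0.001]
force: [-1.1, 0.4, -1.1]
finger_gap: 0.052
gripper_force: 69.3
```

```bash
python3 -c "
from h import *
snapshot('top');snapshot('top')
s=sense();print(s['tcp_pos'],s['force'],s['finger_gap'])
go(tgt(2,.065,.0242,-.0066,1,4))"
```

```text
[ 0.5888708  -0.03478416  0.2428903 ] [-0.11290602 -0.36899459 -0.80431643] 0.04955754702630552
[[-0.0004, -0.0001, 0.0091, 0.0005, 0.0002, 0.0004, 1], [-0.0004, -0.0001, 0.0091, 0.0005, 0.0002, 0.0004, 1], [-0.0004, -0.0001, 0.0091, 0.0005, 0.0002, 0.0004, 1], [-0.0004, -0.0001, 0.0091, 0.0005, 0.0002, 0.0004, 1]]
```

Emit:
apply_moves(
  plan=[
    [-0.0004,0,0.0091,0.0005,0,0.0005,1],
    [-0.0004,0,0.0091,0.0005,0,0.0005,1],
    [-0.0004,0,0.0091,0.0005,0,0.0005,1],
    [-0.0004,0,0.0091,0.0005,0,0.0005,1],
    [0,0,0,0,0,0,1],
    [0,0,0,0,0,0,1],
    [0,0,0,0,0,0,1],
    [0,0,0,0,0,0,1],
  ],
)

```text
t: 32.6
tcp_pos: [0.5886, -0.0366, 0.2061]
tool_rot: [0.729, 0.685, -0.0, -0.0]
force: [-0.9, 0.1, -1.4]
finger_gap: 0.045
gripper_force: 69.4
```

```bash
cat >> h.py <<'E'
def prof(im,peg,off,hy):
    """bracket held: y edges near the +y end, and peg centre, in station y relative to the peg's nominal axis (mm), scene camera"""
    P=json.load(open('p.json'))['st']; Y={1:-.165,2:0,3:.165}[peg]; l=loc('st'); ys=np.arange(-.02,.0201,.0005)
    def samp(L):
        uv=proj("scene",place(P,L)).astype(np.float32); return cv2.remap(im,uv[:,0].reshape(1,-1),uv[:,1].reshape(1,-1),cv2.INTER_CUBIC)[0]
    print("TCP y+off rel peg mm",((l[1]+off-Y)*1e3).round(1))
    for z in (.205,.215):   # +y end face edge at y=hole+(.07-hy)
        r=samp(np.array([[l[0]+.003,Y+.07-hy+y,z] for y in ys])); print("end z",z,[ "%d/%d"%(a[0],a[2]) for a in r[::4]])
    for z in (.2,.203,.206):
        r=samp(np.array([[l[0]+.003,Y+y,z] for y in ys])); print("hole z",z,["%d/%d"%(a[0],a[2]) for a in r[::4]])
    for x in(.115,.13,.145):
        r=samp(np.array([[x,Y+y,.2] for y in ys])); print("peg x",x,["%d/%d"%(a[0],a[2]) for a in r[::2]])
E
python3 -c "
from h import *
snap('scene','e1'); im=cv2.imread('pics/e1_full.png').astype(np.float32)
go(tgt(2,.065,.0242,-.0066,1,1))
print(np.arange(-20,20.1,2).tolist())
prof(im,2,.0242,.0158)"
```

```text
[[-0.0001, -0.0002, -0.0006, -0.0008, 0.0005, -0.0004, 1]]
[-20.0, -18.0, -16.0, -14.0, -12.0, -10.0, -8.0, -6.0, -4.0, -2.0, 0.0, 2.0, 4.0, 6.0, 8.0, 10.0, 12.0, 14.0, 16.0, 18.0, 20.0]
TCP y+off rel peg mm 0.1
end z 0.205 ['108/108', '105/106', '106/108', '109/108', '106/107', '107/106', '107/109', '111/114', '112/114', '111/112', '97/103', '77/90', '63/84', '58/83', '63/85', '63/84', '65/85', '64/87', '64/85', '70/88', '71/89']
end z 0.215 ['106/106', '108/106', '107/105', '105/105', '105/104', '106/106', '106/107', '109/110', '116/116', '109/114', '82/101', '43/82', '24/71', '22/72', '23/75', '24/74', '22/76', '20/72', '20/73', '15/68', '23/70']
hole z 0.2 ['51/52', '77/75', '94/92', '102/104', '107/108', '109/106', '108/106', '110/109', '113/112', '109/108', '104/101', '99/97', '100/99', '106/105', '109/108', '106/107', '105/105', '109/107', '126/124', '161/155', '175/168']
hole z 0.203 ['39/34', '68/66', '91/89', '100/98', '105/104', '108/107', '107/106', '111/107', '114/107', '103/100', '89/86', '81/79', '86/85', '93/92', '102/99', '106/105', '105/106', '110/110', '133/129', '
[... 927 characters left out ...]
, '134/135', '126/127', '112/113', '97/97', '98/96', '114/108', '144/135', '173/163', '201/191', '217/206', '224/213', '228/218', '226/218', '227/219', '228/219', '228/219', '228/219', '228/218', '227/218', '228/218', '230/220', '227/216']
peg x 0.145 ['112/105', '109/102', '127/119', '159/149', '189/179', '213/202', '218/208', '224/214', '226/216', '227/217', '228/217', '223/213', '217/207', '202/193', '182/175', '162/158', '150/146', '143/140', '140/139', '137/138', '126/128', '115/115', '101/99', '94/90', '106/101', '129/123', '162/154', '188/179', '208/198', '212/201', '213/203', '212/202', '210/201', '210/201', '211/202', '213/204', '213/203', '215/204', '207/195', '187/177', '157/150']
```

Relative to the nominal axis, the scene camera puts the peg about 2 mm to -y and the bracket about 1 mm to +y. I'll shift -2.5 mm and insert.

Emit:
apply_moves(
  plan=[
    [-0.0025,0,0,0,0,0,1],
    [0,0.012,0,0,0,0,1],
    [0,0.012,0,0,0,0,1],
    [0,0.01,0,0,0,0,1],
    [0,0.01,0,0,0,0,1],
    [0,0.004,0,0,0,0,1],
    [0,0,0,0,0,0,1],
    [0,0,0,0,0,0,1],
  ],
)

```text
t: 33.65
tcp_pos: [0.6357, -0.0418, 0.2055]
tool_rot: [0.728, 0.685, -0.001, -0.001]
force: [0.1, -0.9, -0.8]
finger_gap: 0.051
gripper_force: 69.3
```

```bash
python3 -c "
from h import *
s=sense();print(s['force'],s['ft_torque'])
snapshot('top');s=sense();print(s['force'],s['ft_torque'])
go(tgt(2,.130,.0242,-.0066,1,1))"
```

```text
[ 0.11876913 -0.90491446 -0.83010792] [-0.06796774 -0.03826481 -0.05904873]
[ 0.13756152 -0.13521664 -1.55484226] [-0.03727365  0.01497599  0.01136487]
[[0.0024, 0.0174, -0.0011, -0.002, 0.0003, -0.0005, 1]]
```

Emit:
apply_moves(
  plan=[
    [0,0.009,0,0,0,0,1],
    [0,0.008,-0.0005,0,0,0,1],
    [0,0,0,0,0,0,1],
    [-0.002,0,0,0,0,0,1],
    [0,0,0,0,0,0,1],
    [0,0,0,0,0,0,1],
  ],
)

```text
t: 34.45
tcp_pos: [0.6528, -0.045, 0.206]
tool_rot: [0.729, 0.685, -0.001, -0.001]
force: [-0.5, 0.1, -1.2]
finger_gap: 0.053
gripper_force: 69.3
```

Emit:
apply_moves(
  plan=[
    [0.004,0,0,0,0,0,1],
    [0,0,0,0,0,0,1],
    [0,0,0,0,0,0,1],
  ],
)

```text
t: 34.83
tcp_pos: [0.6533, -0.0409, 0.2061]
tool_rot: [0.728, 0.685, -0.001, -0.0]
force: [-0.5, 0.5, -0.0]
finger_gap: 0.049
gripper_force: 69.3
```

Emit:
apply_moves(
  plan=[
    [0.0015,0,0,0,0,0,1],
    [0,0,0,0,0,0,1],
    [0,0,0,0,0,0,1],
  ],
)

```text
t: 35.2
tcp_pos: [0.6533, -0.0395, 0.2061]
tool_rot: [0.729, 0.685, -0.001, -0.0]
force: [0.2, 0.6, -1.0]
finger_gap: 0.053
gripper_force: 69.3
```

Free play was at least -0.045 to -0.0395, out of 6 mm in total, so the centre is about y = -0.0423.

Emit:
apply_moves(
  plan=[
    [-0.0028,0,0,0,0,0,1],
    [0,0,0,0,0,0,1],
    [0,0,0.002,0,0,0,1],
    [0,0,0.0015,0,0,0,1],
    [0,0,0,0,0,0,1],
    [0,0,0,0,0,0,1],
  ],
)

```text
t: 35.95
tcp_pos: [0.6533, -0.0424, 0.2033]
tool_rot: [0.728, 0.685, -0.0, 0.0]
force: [-1.5, -0.7, 4.9]
finger_gap: 0.051
gripper_force: 70.1
```

Contact: the peg now carries the bracket. Releasing.

Emit:
apply_moves(
  plan=[
    [0,0,-0.0003,0,0,0,1],
    [0,0,0,0,0,0,0.8],
    [0,0,0,0,0,0,0.7],
    [0,0,0,0,0,0,0.7],
    [0,0,0,0,0,0,0.7],
    [0,0,-0.01,0,0,0,0.7],
    [0,0,-0.02,0,0,0,0.7],
    [0,0,-0.03,0,0,0,0.7],
  ],
)

```text
t: 36.95
tcp_pos: [0.6528, -0.0422, 0.2632]
tool_rot: [0.729, 0.685, -0.001, -0.001]
force: [-0.3, -0.3, 0.1]
finger_gap: 0.15
gripper_force: 0.0
```

```bash
python3 -c "
from h import *
snapshot('top');snap('scene','f1')
P=json.load(open('p.json')); print(pose()[0])
s=place(P['rk'],[0,-.0156,.0])[0]; print(s)
go((s[0],s[1],.255,P['rk'][2],.4,10))"
```

```text
[ 0.65580052 -0.04274624  0.26761653]
[0.43849315 0.30014434 0.        ]
[[0.0329, -0.0238, 0.001, 0.0008, 0.0002, 0.0065, 0.4], [0.0327, -0.024, 0.001, 0.0008, 0.0002, 0.0065, 0.4], [0.0326, -0.0242, 0.0011, 0.0008, 0.0002, 0.0065, 0.4], [0.0324, -0.0244, 0.0011, 0.0008, 0.0002, 0.0065, 0.4], [0.0323, -0.0246, 0.0011, 0.0008, 0.0002, 0.0065, 0.4], [0.0321, -0.0249, 0.0011, 0.0008, 0.0002, 0.0065, 0.4], [0.0319, -0.0251, 0.0012, 0.0008, 0.0002, 0.0065, 0.4], [0.0318, -0.0253, 0.0012, 0.0008, 0.0002, 0.0065, 0.4], [0.0316, -0.0255, 0.0012, 0.0008, 0.0002, 0.0065, 0.4], [0.0314, -0.0257, 0.0012, 0.0008, 0.0002, 0.0065, 0.4]]
```

Emit:
apply_moves(
  plan=[
    [0.033,-0.024,0.001,0,0,0.0065,0.4],
    [0.033,-0.024,0.001,0,0,0.0065,0.4],
    [0.0325,-0.024,0.001,0,0,0.0065,0.4],
    [0.0325,-0.0245,0.001,0,0,0.0065,0.4],
    [0.032,-0.0245,0.001,0,0,0.0065,0.4],
    [0.032,-0.025,0.001,0,0,0.0065,0.4],
    [0.032,-0.025,0.001,0,0,0.0065,0.4],
    [0.032,-0.0255,0.001,0,0,0.0065,0.4],
  ],
)

```text
t: 38.05
tcp_pos: [0.4783, 0.2333, 0.2549]
tool_rot: [0.746, 0.666, -0.001, -0.0]
force: [0.6, -0.6, 0.4]
finger_gap: 0.303
gripper_force: 0.0
```

Emit:
apply_moves(
  plan=[
    [0.0315,-0.0255,0.001,0,0,0.0065,0.4],
    [0.0315,-0.0255,0.001,0,0,0.0065,0.4],
    [0,0,0,0,0,0,0.4],
    [0,0,0,0,0,0,0.4],
    [0,0,0,0,0,0,0.4],
  ],
)

```text
t: 38.67
tcp_pos: [0.4366, 0.3, 0.2531]
tool_rot: [0.751, 0.66, -0.001, -0.0]
force: [-0.7, -0.4, 0.1]
finger_gap: 0.3
gripper_force: 0.0
```

```bash
python3 -c "
from h import *
snapshot('top');snapshot('top')
P=json.load(open('p.json')); print(pose()[0],loc('rk'))
s=place(P['rk'],[0,-.0156,.0])[0]
go((s[0],s[1],.1305,P['rk'][2],.4,5))"
```

```text
[0.43660436 0.3000428  0.2530682 ] [-0.0019 -0.0159  0.2531]
[[0.0001, 0.0004, 0.0245, -0.0002, 0.0001, -0.0003, 0.4], [0.0001, 0.0004, 0.0245, -0.0002, 0.0001, -0.0003, 0.4], [0.0001, 0.0004, 0.0245, -0.0002, 0.0001, -0.0003, 0.4], [0.0001, 0.0004, 0.0245, -0.0002, 0.0001, -0.0003, 0.4], [0.0001, 0.0004, 0.0245, -0.0002, 0.0001, -0.0003, 0.4]]
```

Emit:
apply_moves(
  plan=[
    [0,0.0005,0.024,0,0,0,0.4],
    [0,0.0005,0.024,0,0,0,0.4],
    [0,0.0005,0.024,0,0,0,0.4],
    [0,0.0005,0.024,0,0,0,0.4],
    [0,0,0.018,0,0,0,0.4],
    [0,0,0.007,0,0,0,0.4],
    [0,0,0,0,0,0,0.4],
    [0,0,0,0,0,0,0.4],
  ],
)

```text
t: 39.78
tcp_pos: [0.4384, 0.3007, 0.1328]
tool_rot: [0.75, 0.661, 0.0, -0.0]
force: [-0.0, 0.6, -0.3]
finger_gap: 0.3
gripper_force: 0.0
```

Emit:
apply_moves(
  plan=[
    [0,0,0,0,0,0,1],
    [0,0,0,0,0,0,1],
    [0,0,0,0,0,0,1],
    [0,0,0,0,0,0,1],
  ],
  force=70,
)

```text
t: 40.28
tcp_pos: [0.4386, 0.3008, 0.133]
tool_rot: [0.75, 0.661, 0.0, 0.0]
force: [0.2, -0.6, 6.0]
finger_gap: 0.052
gripper_force: 70.5
```

```bash
python3 -c "
from h import *
l=loc('rk'); print(l); off=.0084-l[1]; dz=.126-l[2]; print(off,dz)
s=sense(); print(s['force'],s['finger_gap'])
p,_=pose()
go((p[0],p[1],.265,-.1266,1,6),tgt(3,.06,off,dz,1,6,z=.265,dy=-.002))"
```

```text
[-0.     -0.0149  0.133 ]
0.0233 -0.007000000000000006
[ 0.19181705 -0.64780832  6.03655215] 0.05200131978199328
[[0, 0, -0.022, 0.0001, -0.0001, 0.0001, 1], [0, 0, -0.022, 0.0001, -0.0001, 0.0001, 1], [0, 0, -0.022, 0.0001, -0.0001, 0.0001, 1], [0, 0, -0.022, 0.0001, -0.0001, 0.0001, 1], [0, 0, -0.022, 0.0001, -0.0001, 0.0001, 1], [0, 0, -0.022, 0.0001, -0.0001, 0.0001, 1]]
[[-0.0254, 0.0292, 0, 0, 0, -0.0109, 1], [-0.0257, 0.029, 0, 0, 0, -0.0109, 1], [-0.0261, 0.0287, 0, 0, 0, -0.0109, 1], [-0.0264, 0.0284, 0, 0, 0, -0.0109, 1], [-0.0267, 0.0281, 0, 0, 0, -0.0109, 1], [-0.027, 0.0278, 0, 0, 0, -0.0109, 1]]
```

Emit:
apply_moves(
  plan=[
    [0,0,-0.01,0,0,0,1],
    [0,0,-0.022,0,0,0,1],
    [0,0,-0.026,0,0,0,1],
    [0,0,-0.026,0,0,0,1],
    [0,0,-0.026,0,0,0,1],
    [0,0,-0.022,0,0,0,1],
    [0,0,-0.005,0,0,0,1],
    [0,0,0,0,0,0,1],
  ],
)

```text
t: 41.28
tcp_pos: [0.4373, 0.3005, 0.2687]
tool_rot: [0.75, 0.661, -0.001, -0.001]
force: [-0.9, -0.6, -2.1]
finger_gap: 0.048
gripper_force: 69.7
```

Emit:
apply_moves(
  plan=[
    [-0.0255,0.029,0,0,0,-0.011,1],
    [-0.0255,0.029,0,0,0,-0.011,1],
    [-0.026,0.0285,0,0,0,-0.011,1],
    [-0.0265,0.0285,0,0,0,-0.011,1],
    [-0.0265,0.028,0,0,0,-0.011,1],
    [-0.027,0.028,0,0,0,-0.011,1],
    [0,0,0,0,0,0,1],
    [0,0,0,0,0,0,1],
  ],
)

```text
t: 42.28
tcp_pos: [0.5913, 0.1276, 0.2674]
tool_rot: [0.728, 0.685, -0.002, -0.002]
force: [0.3, 0.2, -0.7]
finger_gap: 0.047
gripper_force: 69.6
```

```bash
python3 -c "
from h import *
snapshot('top');snapshot('top')
s=sense();print(s['tcp_pos'],s['force'],s['finger_gap'])
go(tgt(3,.06,.0233,-.007,1,5,dy=-.002))"
```

```text
[0.59125855 0.1283331  0.26812803] [-0.07880319 -0.3345435  -0.73420492] 0.051808266297206466
[[-0.0002, 0.0005, 0.0122, -0.0008, 0, 0.0003, 1], [-0.0002, 0.0005, 0.0122, -0.0008, 0, 0.0003, 1], [-0.0002, 0.0005, 0.0122, -0.0008, 0, 0.0003, 1], [-0.0002, 0.0004, 0.0122, -0.0008, 0, 0.0003, 1], [-0.0002, 0.0004, 0.0122, -0.0008, 0, 0.0003, 1]]
```

Emit:
apply_moves(
  plan=[
    [0,0.0005,0.0122,-0.0008,0,0.0003,1],
    [0,0.0005,0.0122,-0.0008,0,0.0003,1],
    [-0.0005,0.0005,0.0122,-0.0008,0,0.0003,1],
    [-0.0005,0.0005,0.0122,-0.0008,0,0.0003,1],
    [0,0,0.0122,0,0,0,1],
    [0,0,0,0,0,0,1],
    [0,0,0,0,0,0,1],
    [0,0,0,0,0,0,1],
  ],
)

```text
t: 43.38
tcp_pos: [0.595, 0.1263, 0.2085]
tool_rot: [0.729, 0.685, 0.001, 0.001]
force: [0.8, 0.2, -1.8]
finger_gap: 0.052
gripper_force: 69.6
```

```bash
python3 -c "
from h import *
snap('scene','e2'); im=cv2.imread('pics/e2_full.png').astype(np.float32)
go(tgt(3,.06,.0233,-.007,1,1))
prof(im,3,.0233,.0084)"
```

```text
[[0.0029, -0.0017, 0.0015, 0.0031, 0.0002, -0.0008, 1]]
TCP y+off rel peg mm -2.9
end z 0.205 ['142/158', '149/167', '147/169', '127/146', '106/117', '105/109', '112/114', '108/117', '91/115', '72/119', '63/120', '75/149', '113/209', '144/243', '147/243', '138/237', '136/235', '136/235', '138/236', '137/236', '136/236']
end z 0.215 ['103/104', '102/104', '106/106', '113/111', '118/117', '116/118', '113/113', '110/115', '94/120', '74/123', '66/127', '83/159', '117/211', '137/239', '136/236', '135/234', '136/235', '137/236', '137/236', '136/235', '136/235']
hole z 0.2 ['66/67', '74/75', '91/92', '101/101', '105/108', '99/107', '95/108', '95/109', '95/111', '93/112', '91/109', '92/103', '99/102', '106/108', '107/107', '105/104', '106/108', '100/110', '97/112', '93/114', '92/114']
hole z 0.203 ['43/40', '59/59', '87/86', '102/101', '97/107', '84/107', '81/115', '79/115', '82/118', '74/115', '72/109', '82/101', '94/97', '102/101', '104/104', '103/104', '100/107', '88/115', '81/118', '73/118', '72/116']
hole z 0.206 ['32/28', '54/51', '82/79', '95/97', '91/110', '81/118', '72/117', '69/117
[... 764 characters left out ...]
1', '182/185', '216/219', '232/234', '240/241', '241/242', '225/226', '199/201', '167/170', '140/142', '124/125', '115/116', '117/118', '117/118', '117/118', '116/116', '113/115', '107/115', '102/118', '88/120', '72/123', '54/122', '45/120', '36/111', '28/96', '23/80']
peg x 0.145 ['36/127', '38/134', '42/141', '45/145', '44/146', '42/145', '42/146', '42/146', '41/144', '40/141', '37/137', '36/135', '48/134', '67/135', '106/149', '144/169', '189/197', '212/216', '230/232', '238/238', '229/233', '214/225', '181/206', '140/181', '98/158', '69/146', '56/144', '43/139', '41/138', '40/138', '42/139', '41/141', '39/142', '40/143', '42/143', '42/140', '40/136', '36/121', '31/103', '26/85', '23/75']
```

Peg 3's axis reads about -0.7 mm and the held hole about -4 mm in the same view. I'll shift +3.2 mm and down 1.5 mm, then insert.

Emit:
apply_moves(
  plan=[
    [0.0032,0,0.0015,0.002,0,-0.001,1],
    [0,0.012,0,0,0,0,1],
    [0,0.012,0,0,0,0,1],
    [0,0.01,0,0,0,0,1],
    [0,0.01,0,0,0,0,1],
    [0,0.006,0,0,0,0,1],
    [0,0,0,0,0,0,1],
    [0,0,0,0,0,0,1],
  ],
)

```text
t: 44.42
tcp_pos: [0.6442, 0.1265, 0.2063]
tool_rot: [0.728, 0.685, -0.001, -0.0]
force: [0.4, -0.1, -1.9]
finger_gap: 0.051
gripper_force: 69.6
```

```bash
python3 -c "
from h import *
snapshot('top');s=sense();print(s['force'],s['ft_torque'])
go(tgt(3,.130,.0233,-.007,1,1))"
```

```text
[-0.39245905  0.86737924 -1.28901194] [ 0.03398254  0.02877961 -0.04923644]
[[-0.0003, 0.0192, -0.0007, -0.0008, 0.0004, 0.0004, 1]]
```

Inserted without contact. I'll go to full depth and probe sideways.

Emit:
apply_moves(
  plan=[
    [0,0.01,0,0,0,0,1],
    [0,0.009,-0.0005,0,0,0,1],
    [0,0,0,0,0,0,1],
    [-0.0025,0,0,0,0,0,1],
    [0,0,0,0,0,0,1],
    [0,0,0,0,0,0,1],
  ],
)

```text
t: 45.22
tcp_pos: [0.6632, 0.1228, 0.2069]
tool_rot: [0.728, 0.685, -0.0, -0.0]
force: [0.0, 0.2, -1.2]
finger_gap: 0.046
gripper_force: 69.6
```

Emit:
apply_moves(
  plan=[
    [0.005,0,0,0,0,0,1],
    [0,0,0,0,0,0,1],
    [0,0,0,0,0,0,1],
  ],
)

```text
t: 45.6
tcp_pos: [0.6637, 0.1278, 0.207]
tool_rot: [0.728, 0.685, -0.0, 0.0]
force: [-0.4, -1.1, 0.1]
finger_gap: 0.046
gripper_force: 69.7
```

Emit:
apply_moves(
  plan=[
    [-0.0027,0,0,0,0,0,1],
    [0,0,0,0,0,0,1],
    [0,0,0.002,0,0,0,1],
    [0,0,0.0015,0,0,0,1],
    [0,0,0,0,0,0,1],
    [0,0,0,0,0,0,1],
  ],
)

```text
t: 46.35
tcp_pos: [0.6637, 0.1252, 0.2038]
tool_rot: [0.728, 0.685, -0.0, 0.0]
force: [-0.2, -0.4, 2.0]
finger_gap: 0.05
gripper_force: 70.2
```

Emit:
apply_moves(
  plan=[
    [0,0,0,0,0,0,0.8],
    [0,0,0,0,0,0,0.7],
    [0,0,0,0,0,0,0.7],
    [0,0,0,0,0,0,0.7],
    [0,0,-0.01,0,0,0,0.7],
    [0,0,-0.02,0,0,0,0.7],
    [0,0,-0.03,0,0,0,0.7],
    [0,0,0,0,0,0,0.7],
  ],
)

```text
t: 47.35
tcp_pos: [0.6656, 0.1253, 0.2672]
tool_rot: [0.728, 0.685, 0.003, 0.003]
force: [1.0, 0.1, 0.6]
finger_gap: 0.151
gripper_force: 0.0
```

```bash
python3 -c "
from h import *
snapshot('top');
P=json.load(open('p.json')); b=ray('top',un(356,565,4,235,115),.032); c,s=np.cos(P['st'][2]),np.sin(P['st'][2]); d=b[:2]-P['st'][:2]; print(b,c*d[0]+s*d[1],-s*d[0]+c*d[1])
p,_=pose();print(p)
go((b[0],b[1],.27,P['st'][2],1,8),(b[0],b[1],.045,P['st'][2],1,6))"
```

```text
[ 0.4334561  -0.00270325  0.032     ] -0.09164118106641041 0.00012895804682557747
[0.66438469 0.12522446 0.26514765]
[[-0.0177, -0.0278, -0.0007, 0.0004, 0, 0, 1], [-0.0177, -0.0278, -0.0007, 0.0004, 0, 0, 1], [-0.0177, -0.0278, -0.0007, 0.0004, 0, 0, 1], [-0.0177, -0.0278, -0.0007, 0.0004, 0, 0, 1], [-0.0177, -0.0278, -0.0007, 0.0004, 0, 0, 1], [-0.0177, -0.0278, -0.0006, 0.0004, 0, 0, 1], [-0.0177, -0.0278, -0.0006, 0.0004, 0, 0, 1], [-0.0177, -0.0278, -0.0006, 0.0004, 0, 0, 1]]
[[0, 0, 0.0375, 0, 0, 0, 1], [0, 0, 0.0375, 0, 0, 0, 1], [0, 0, 0.0375, 0, 0, 0, 1], [0, 0, 0.0375, 0, 0, 0, 1], [0, 0, 0.0375, 0, 0, 0, 1], [0, 0, 0.0375, 0, 0, 0, 1]]
```

Emit:
apply_moves(
  plan=[
    [-0.0175,-0.028,0,0,0,0,1],
    [-0.0175,-0.028,0,0,0,0,1],
    [-0.0175,-0.028,0,0,0,0,1],
    [-0.0175,-0.028,0,0,0,0,1],
    [-0.0175,-0.028,0,0,0,0,1],
    [-0.018,-0.028,0,0,0,0,1],
    [-0.018,-0.0275,0,0,0,0,1],
    [-0.018,-0.0275,0,0,0,0,1],
  ],
)

```text
t: 48.4
tcp_pos: [0.4306, -0.0028, 0.2626]
tool_rot: [0.728, 0.685, -0.001, -0.001]
force: [-0.7, -0.0, 0.4]
finger_gap: -0.001
gripper_force: 0.0
```

```bash
python3 - <<'E'
from h import *
snap('scene','g1'); im=cv2.imread('pics/g1_full.png').astype(np.float32); P=json.load(open('p.json'))
b0=cv2.imread('pics/b4_full.png').astype(np.float32)
# top edge: difference against the picture before hanging; bracket region's first changed row along z-lines
for peg,Y,hy in((1,-.165,.0204),(2,0,.0158),(3,.165,.0084)):
    out=[]
    for yy in np.arange(-.062,.063,.012):
        zs=np.arange(.245,.19,-.0005)
        uv=proj('scene',place(P['st'],[[.133,Y-hy+yy,z] for z in zs])).astype(np.float32)
        f=lambda i:cv2.remap(i,uv[:,0].reshape(1,-1),uv[:,1].reshape(1,-1),cv2.INTER_LINEAR)[0]
        d=np.abs(f(im)-f(b0)).sum(1); k=np.where(d>70)[0]; out.append(float('nan') if len(k)==0 else zs[k[0]]*1e3)
    o=np.array(out); x=np.arange(-62,63,12.); m=~np.isnan(o)
    a=np.polyfit(x[m],o[m],1); print(peg,o.round(1).tolist(),'tilt deg',np.degrees(np.arctan(a[0])).round(1))
# cups: changes on the mat region since b4
d=np.abs(im-b0).sum(2)>80; print('mat-area change px',d[225:320,140:235].sum(), 'model/handpiece', d[225:275,255:285].sum())
go((.4335,-.0027,.045,P['st'][2],1,6))
E
```

```text
1 [235.0, 235.5, 235.0, 236.0, 236.0, 235.0, 234.5, 236.0, 245.0, 233.5, 234.0] tilt deg 0.7
2 [244.0, 245.0, 245.0, 245.0, 245.0, 245.0, 245.0, 245.0, 245.0, 245.0, 245.0] tilt deg 0.2
3 [245.0, 220.0, 219.0, 227.5, 235.5, 234.0, 235.5, 235.5, 235.5, 234.5, 234.5] tilt deg 3.1
mat-area change px 1154 model/handpiece 0
[[0.0002, 0.0015, 0.0362, -0.0014, 0.0001, 0, 1], [0.0002, 0.0014, 0.0362, -0.0014, 0.0001, 0, 1], [0.0002, 0.0014, 0.0362, -0.0014, 0.0001, 0, 1], [0.0002, 0.0013, 0.0362, -0.0014, 0.0001, 0, 1], [0.0002, 0.0013, 0.0362, -0.0014, 0.0001, 0, 1], [0.0002, 0.0012, 0.0362, -0.0014, 0.0001, 0, 1]]
```

```bash
python3 - <<'E'
from h import *
P=json.load(open('p.json'))
for name in('g1','e2'):
    im=cv2.imread(f'pics/{name}_full.png').astype(int)
    for peg,Y,hy in((1,-.165,.0204),(2,0,.0158),(3,.165,.0084)):
        if name=='e2' and peg==3: continue
        o=[];x=[]
        e=proj('scene',place(P['st'],[[.125,Y-hy-.066,.221],[.125,Y-hy+.066,.221]])); sl=(e[1]-e[0]); sl=sl[1]/sl[0]
        for u in range(int(e[0,0]),int(e[1,0])+1):
            v0=e[0,1]+sl*(u-e[0,0]); c=im[int(v0)-14:int(v0)+16,u]
            g=(abs(c[:,0]-c[:,2])<14)&(c[:,2]>80)&(c[:,2]<135)
            r=[i for i in range(len(g)-3) if g[i:i+4].all()]
            o.append(r[0]-14 if r else 99); 
        print(name,peg,'rows vs expected edge',o)
t=cv2.imread('pics/top0.png').astype(int)
im=snapshot('top')[:,:,::-1].astype(int); cv2.imwrite('pics/g2_full.png',im)
m=((im.min(2)>150)&((im.max(2)-im.min(2))<40)).astype(np.uint8); m[:, :395]=0; m[:,495:]=0; m[:200]=0; m[310:]=0
n,l,s,c=cv2.connectedComponentsWithStats(cv2.morphologyEx(m,cv2.MORPH_CLOSE,np.ones((3,3),np.uint8)))
for i in range(1,n):
    if s[i,4]>60: print(s[i],ray('top',(s[i,0]+s[i,2]/2,s[i,1]+s[i,3]/2),.078).round(3))
print(proj('top',[[.495,-.33,.078],[.398,-.319,.078]]))
E
```

```text
g1 1 rows vs expected edge [-14, -14, -14, -14, -13, -5, -6, -7, -8, -10, -12, -14, -10, -7, -5, 5, -5, -9, 99, 99, 99, 99, 99, -8, 6, 6, 6, 6, -3, -9, -14, -14, 99, 99, 99, -9, -14, -14, 6, 6, 6, 6, 7, 6, 99, 99, 99, 6, 6, 6, 6, 6, 6, 6, 6, 6, 6, 6, 6, 6, 6, 6, 6, 6]
g1 2 rows vs expected edge [-11, -11, 6, 6, 6, 6, 6, 6, 6, 6, -7, -11, 6, 6, 6, 6, 6, 6, 6, 6, 6, -10, -10, 6, 6, 6, 6, 5, 5, 5, 6, -9, -11, 5, 5, 5, 10, 5, 5, 5, 6, -4, -11, 6, 6, 6, 99, 99, 99, 99, 99, 99, -10, 6, -10, -11, -14, -14, -14, -14, -14, -14, 6, 6]
g1 3 rows vs expected edge [6, 6, -14, -14, -14, -14, -14, 6, 5, 5, 5, -11, 5, 5, 5, 5, 6, 6, 6, 99, 99, 99, 99, 99, 99, 99, 6, 6, 6, 6, 6, 6, 10, 6, 6, 6, 99, 6, 6, 6, 5, 6, 99, 99, 99, 99, 99, 99, 6, 6, 6, 6, 6, 6, 99, 99, 99, 99, 99, 99, 6, 6, 6, 99]
e2 1 rows vs expected edge [-14, -14, -14, -14, -14, -5, -6, -7, -8, -9, -12, -14, -11, -7, -5, 5, -5, -9, 99, 99, 99, 99, 99, -8, -9, 6, 6, 6, -4, -10, -14, -14, 99, 99, 99, -9, -14, -14, 6, 6, 6, 6, 99, 99, 99, 99, 99, 6, 6, 6, 6, 6, 6, 6, 6, 6, 6, 6, 6, 6, 6, 6, 6, 6]
e2 2 rows vs expected edge [-11, -11, 6, 6, 6, 6, 6, 6, 6, 6, -9, -11, 6, 99, 99, 99, 99, 99, 99, 99, -3, -11, -11, 6, 6, 99, 99, 99, 99, 5, 99, -11, -11, 6, 6, 6, 99, 99, 99, 99, 6, -4, -11, 6, 6, 6, 6, 10, 99, 99, 99, 5, -10, -10, 6, 5, 6, 5, 5, 5, 5, 5, 5, -11]
[434 220  40  31 767] [ 0.487 -0.337  0.078]
[424 257  40  30 804] [ 0.391 -0.309  0.078]
[[451.07127453 232.45121873]
 [447.76051964 269.41810992]][ WARN:0@0.996] global loadsave.cpp:1063 imwrite_ Unsupported depth image for selected encoder is fallbacked to CV_8U.
```

All three top edges sit a constant 5–6 rows from the level prediction, so the brackets hang level. Both cups are still on the mat. Now for the button.

Emit:
apply_moves(
  plan=[
    [0,0.0012,0.036,-0.0014,0,0,1],
    [0,0.0012,0.036,-0.0014,0,0,1],
    [0,0.0012,0.036,-0.0014,0,0,1],
    [0,0.0012,0.036,-0.0014,0,0,1],
    [0,0.0012,0.036,-0.0014,0,0,1],
    [0,0.0012,0.036,-0.0014,0,0,1],
    [0,0,0,0,0,0,1],
    [0,0,0,0,0,0,1],
  ],
)

```text
t: 49.5
tcp_pos: [0.4407, -0.003, 0.0478]
tool_rot: [0.728, 0.685, 0.003, 0.003]
force: [-0.1, 0.2, 0.4]
finger_gap: -0.0
gripper_force: 0.0
```

```bash
python3 -c "
from h import *
snapshot('top');snapshot('top');print(pose()[0])
go((.4335,-.0027,.034,-.061,1,1))"
```

```text
[ 0.4412074  -0.00320548  0.0486617 ]
[[0.0001, -0.0079, 0.0146, 0.0107, 0.0009, 0.0005, 1]]
```

Emit:
apply_moves(
  plan=[
    [0,-0.0078,0,0.008,0,0,1],
    [0,0,0.008,0,0,0,1],
    [0,0,0.007,0,0,0,1],
    [0,0,0,0,0,0,1],
    [0,0,0,0,0,0,1],
    [0,0,0,0,0,0,1],
  ],
)

```text
t: 50.35
tcp_pos: [0.4325, -0.0026, 0.0324]
tool_rot: [0.728, 0.685, -0.0, 0.0]
force: [-0.3, -0.1, -0.3]
finger_gap: 0.002
gripper_force: 0.0
```

Emit:
apply_moves(
  plan=[
    [0,0,0.003,0,0,0,1],
    [0,0,0.003,0,0,0,1],
    [0,0,0.002,0,0,0,1],
    [0,0,0,0,0,0,1],
    [0,0,0,0,0,0,1],
    [0,0,0,0,0,0,1],
  ],
)

```text
t: 51.1
tcp_pos: [0.4326, -0.0026, 0.0258]
tool_rot: [0.728, 0.685, 0.0, 0.001]
force: [-1.3, 0.4, 18.6]
finger_gap: 0.003
gripper_force: 9.6
```

At z = 0.0258 with 18.6 N the button is at its 6 mm stop. Release and back off.

Emit:
apply_moves(
  plan=[
    [0,0,-0.005,0,0,0,1],
    [0,0,-0.01,0,0,0,1],
    [0,0,-0.03,0,0,0,1],
    [0,0,-0.04,0,0,0,1],
    [0.02,0,-0.04,0,0,0,1],
    [0.04,0,-0.04,0,0,0,1],
    [0.04,0,-0.03,0,0,0,1],
    [0.04,0,0,0,0,0,1],
  ],
)

```text
t: 52.1
tcp_pos: [0.4425, 0.1385, 0.2221]
tool_rot: [0.728, 0.685, 0.002, 0.002]
force: [0.2, 1.0, -0.9]
finger_gap: -0.0
gripper_force: 0.0
```

Emit:
apply_moves(
  plan=[
    [0.04,0,0,0,0,0,1],
    [0.04,0,0,0,0,0,1],
    [0,0,0,0,0,0,1],
    [0,0,0,0,0,0,1],
    [0,0,0,0,0,0,1],
    [0,0,0,0,0,0,1],
  ],
)

```text
t: 52.85
tcp_pos: [0.4458, 0.2161, 0.2194]
tool_rot: [0.729, 0.685, -0.0, 0.0]
force: [-0.1, -0.1, 0.6]
finger_gap: -0.002
gripper_force: 0.0
```

```bash
python3 - <<'E'
from h import *
print(pose()[0])
a=cv2.imread('pics/g1_full.png').astype(int); b4=cv2.imread('pics/b4_full.png').astype(int)
b=snapshot('scene')[:,:,::-1].astype(int); P=json.load(open('p.json'))
for peg,Y,hy in((1,-.165,.0204),(2,0,.0158),(3,.165,.0084)):
    e=proj('scene',place(P['st'],[[.125,Y-hy-.066,.221],[.125,Y-hy+.066,.221]]))
    x0,x1=int(e[0,0]),int(e[1,0]); y=int(e[:,1].mean())
    print(peg,'changed px vs before press',(np.abs(a-b)[y-2:y+25,x0:x1].sum(2)>120).sum())
im=snapshot('top')[:,:,::-1].astype(int)
m=((im.min(2)>150)&((im.max(2)-im.min(2))<40)).astype(np.uint8); m[:, :395]=0; m[:,495:]=0; m[:200]=0; m[310:]=0
n,l,s,c=cv2.connectedComponentsWithStats(cv2.morphologyEx(m,cv2.MORPH_CLOSE,np.ones((3,3),np.uint8)))
print([s[i].tolist() for i in range(1,n) if s[i,4]>60])
E
```

```text
[0.44584979 0.21609752 0.21935139]
1 changed px vs before press 27
2 changed px vs before press 343
3 changed px vs before press 249
[[424, 226, 57, 62, 1564]]
```

The top view shows cup B was knocked. I'll locate both cups by fitting the rim circle.

```bash
cat > cups.py <<'E'
from h import *
from scipy.ndimage import map_coordinates
def cups(n,im,z=.078):
    g=im.astype(float).min(2) if im.ndim==3 else im
    a=np.linspace(0,2*np.pi,60); best=[]
    for x in np.arange(.34,.58,.003):
        for y in np.arange(-.46,-.20,.003):
            sc=0
            for r,w in((.032,1),(.0385,-.5),(.024,-.5)):
                p=proj(n,np.c_[x+r*np.cos(a),y+r*np.sin(a),np.full(60,z)]); v=map_coordinates(g,[p[:,1],p[:,0]],order=1,mode='nearest')
                sc+=w*(np.percentile(v,30) if w>0 else np.median(v))
            best.append((sc,x,y))
    best.sort(reverse=True); out=[]
    for b in best:
        if all(np.hypot(b[1]-o[1],b[2]-o[2])>.04 for o in out): out.append(b)
        if len(out)==4: break
    print(n,np.round(out,3).tolist())
E
python3 - <<'E'
from cups import *
cups('top',cv2.imread('pics/g2_full.png'))
im=snapshot('top')[:,:,::-1]; cv2.imwrite('pics/h_top.png',im); cups('top',im)
sc=snapshot('scene')[:,:,::-1]; cv2.imwrite('pics/h_scene.png',sc)
cups('scene',cv2.imread('pics/g1_full.png')); cups('scene',sc)
E
```

```text
top [[83.857, 0.493, -0.328], [75.512, 0.397, -0.322], [7.388, 0.376, -0.271], [0.854, 0.373, -0.421]]
top [[74.19, 0.457, -0.349], [62.611, 0.394, -0.322], [7.288, 0.484, -0.307], [6.256, 0.439, -0.274]]
scene [[99.633, 0.397, -0.325], [89.418, 0.493, -0.331], [5.079, 0.538, -0.355], [4.055, 0.502, -0.274]]
scene [[97.464, 0.394, -0.325], [88.762, 0.457, -0.352], [17.774, 0.526, -0.259], [5.44, 0.487, -0.271]]
```

Both rims fit at standing height in both cameras, at (0.457,-0.350) and (0.394,-0.323), so the cups are upright and well within the mat. One last check that the brackets still hang level, then hand in.

```bash
python3 - <<'E'
from h import *
P=json.load(open('p.json')); im=cv2.imread('pics/h_scene.png').astype(int)
for peg,Y,hy in((1,-.165,.0204),(2,0,.0158),(3,.165,.0084)):
    e=proj('scene',place(P['st'],[[.125,Y-hy-.066,.221],[.125,Y-hy+.066,.221]])); sl=(e[1]-e[0]); sl=sl[1]/sl[0]; o=[]
    for u in range(int(e[0,0]),int(e[1,0])+1):
        v0=int(e[0,1]+sl*(u-e[0,0])); c=im[v0:v0+16,u]; g=(abs(c[:,0]-c[:,2])<14)&(c[:,2]>80)&(c[:,2]<135)
        r=[i for i in range(13) if g[i:i+4].all()]; o.append(r[0] if r else 99)
    print(peg,o)
E
```

```text
1 [6, 6, 6, 6, 6, 6, 6, 99, 99, 99, 99, 99, 5, 5, 5, 5, 5, 5, 5, 99, 99, 99, 99, 99, 6, 6, 6, 6, 6, 99, 99, 99, 99, 99, 99, 6, 6, 6, 6, 6, 6, 6, 99, 6, 99, 99, 99, 6, 6, 6, 6, 6, 6, 6, 6, 6, 6, 6, 6, 6, 6, 6, 6, 6]
2 [6, 6, 6, 6, 6, 6, 6, 6, 6, 6, 6, 6, 6, 99, 99, 99, 99, 99, 99, 99, 6, 6, 6, 6, 99, 99, 99, 99, 99, 99, 99, 99, 6, 6, 6, 12, 99, 99, 99, 99, 99, 99, 99, 6, 6, 6, 6, 99, 99, 99, 99, 99, 99, 99, 6, 6, 6, 6, 6, 5, 5, 6, 6, 6]
3 [6, 6, 6, 6, 6, 6, 6, 6, 5, 5, 5, 5, 5, 5, 5, 5, 6, 6, 6, 6, 6, 6, 6, 99, 99, 99, 6, 6, 6, 6, 6, 6, 6, 6, 6, 6, 99, 6, 6, 6, 5, 6, 99, 99, 99, 99, 99, 99, 6, 6, 6, 6, 6, 6, 99, 99, 99, 99, 99, 99, 6, 6, 6, 99]
```

```bash
python3 -c "
from station import *
print(sign_off())"
```

```text
the job is handed in; nothing more can be done
None
```

The job is handed in, with no verdict returned: both cups stand upright on the mat (one was knocked a few centimetres late in the run and now appears to touch the other), all three brackets hang level on their pegs, and the start button was pressed to its stop and released.

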